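# Find the slip angle of a pill tin on the tilting dispensing chute

### The arm

A 6-joint arm with a two-finger parallel gripper is mounted at the origin on the work surface. World frame = base frame: x ahead of the robot, y to its left, z up, the work surface at z = 0. Lengths are in mm, angles in rad, forces in N, time in s.
With the tool pointing down it reaches from about 350 to 775 mm from the base axis. Payload 7.3 kg.
Tool frame: the origin (TCP) lies at the very end of the fingers, on their centre line; the grasp point (between the pads) lies 19 mm behind it; x points along the fingers, z is the direction in which the jaws open and shut, and the axes are right-handed (so a half turn about x gives the same grasp; the last joint's range is limited). The gripper opens to 92 mm and grips with 3 to 60 N. Pads are 19 mm wide; open, the fingers measure 130 mm over their backs; the gripper's body (75 mm by 190 mm) begins 47 mm behind the grasp point.
Start: joints at [-1.385, 0.342, 1.524, -0, 1.275, -0.146], TCP at [171.039, -496.377, 226.741] pointing down, gripper open.
Joint ranges: [-2.53, 2.53], [-0.77, 2.02], [0.04, 2.7], [-1, 4.14], [0.28, 2.66], [-3.11, 3.11]. Speed limits (rad/s): [2.57, 2.57, 3.14, 3.14, 3.14, 3.14].

### API

Orientations are given as [roll, pitch, yaw] about the fixed x, y, z axes, in that order (R = Rz(yaw) Ry(pitch) Rx(roll)).
In Python, from plant import * gives the robot as it stands.
- The arm moves only by the shell command python3 -m creep 'ROWS'. ROWS is JSON, a list of rows, each an object of numbers: "tx", "ty", "tz": the shift along the tool's x, y, z in cm; "wx", "wy", "wz": the turn, a rotation vector about the tool's x, y, z in rad; "gripper": the closure, from -1 (fully open) to 1 (shut). A call has 1 to 8 rows; each row is the pose to reach, as a shift and turn from the pose commanded when the call began, along the tool's axes at that moment; what a row does not reach only later rows make up. A row lasts 1/12 s, in which the tool goes at most 41.7 mm and 7.16 degrees, less where a joint would pass 70% of its speed; a pose out of reach is approached as far as the arm can. A call with a gripper value outside its range is refused whole. The fingers move at their own pace and stop on an object; the grip force is fixed at half the most. Time passes only in rows, so rows that repeat a pose let the fingers close. It gives the time, the measured TCP pose, the force and the opening at its end, in the units of the state.
- get_obs(): the state, without advancing time (a new reading comes with each control period).
- capture(name): name is "scene" or "top" or "wrist"; returns a dict with "frame" (400x640x3 uint8, red, green, blue), "z_map" (400x640 float32, mm along the optical axis (not along the pixel's ray), 0 where there is no reading), "vertical_fov" (degrees; the focal length in pixels is half the picture's height over the tangent of half this angle, whatever the lens; pixels are square), "cx", "cy" (the principal point, pixels), "xyz" and "rotation" of the camera in the world. Camera axes: x right, y down, z forward; pixel columns grow to the right and rows downward; lengths in mm; the calibration is good to about 2 mm. A picture is of the moment at which its call begins.
- close_job(): hands the job in, once; it reports no verdict.
The state is a dict: "time": time; "joint_positions": joint angles; "dq": joint speeds; "tau": joint torques, N m; "tool_pos": TCP position; "tcp_rot": TCP orientation; "contact_force": force on the tool from outside, world axes, zero at the start; "moment": the same for the moment, N m; "grip_width": finger opening in mm.
Only numpy, scipy, OpenCV 4.12 (cv2) and the standard library are available. Lean on these libraries where they do the work, as an engineer would, in place of code of your own. Each camera call takes 0.05 s, during which the arm holds its last target.

### The job

On the herb counter, raise the hinged wooden chute slowly by the bar at its free end until the flat steel pill tin slips down to the stop lip; stop there at once, so that the rubber-footed jar beside it still stands where it was, and let the chute stay at that tilt without lowering it. Then note the angle: bring the steel pointer down by its peg until it just rests on the rubber stud at the chute's side, pressing it there only gently (under 8 N), and leave it lying along the chute. Do not touch the tin or the jar, and leave everything else on the counter where it is.

Things in the scene. Friction and masses are not known exactly. Their poses are not given: they have to be found in the camera images.
- bench: the fixed bench: grey foot plate 200 x 200 x 12 mm, x -30 to 170, y -110 to 90 mm; origin on the counter right under the hinge axis; z up, x level towards the chute's free end, y along the hinge axis. Hinge posts at x 0, y 82 and -104 mm, 62 mm tall. A thin upright arc scale of radius 122 mm about the axis stands at y = -80 mm
- hinge (a point): point on the common hinge axis of chute and pointer, 45 mm above the counter, half-way across the chute's width; axes as the bench's (z up, x level towards the chute's free end, y along the hinge axis)
- chute: hinged wooden plate, 250 x 150 x 8 mm (x -10 to 240). Origin on the hinge axis, mid-width; x along the plate to its free end, z = 0 its upper face. Rails 7 mm high make two 70 mm lanes centred at y = 36 and -36 mm. A stop lip 14 mm high crosses it, upper face at x = 35 mm. The stiff hinge stays where it is left; raising takes about 12 N at the bar.
- chute_tilt (a joint): tilt of the chute, rad: 0 flat (at the start), positive as the free end rises, at most 0.85. The tin slips somewhere between 0.28 and 0.5, differently each time; the jar would start to slip 0.09 to 0.14 rad beyond that. Raise it no faster than 25 degrees a second
- lift_bar (a point): middle of the lifting bar: steel, 12 mm thick, along y, clear for 120 mm between its two brackets; it lies x = 285, z = -4 mm in the chute's frame, 39 mm clear of the plate's end, and starts 41 mm above the counter
- stud_root (a point): point on the chute's side edge (x = 185, y = -75, z = 0 mm in its frame) by the sprung rubber stud on which the pointer comes to rest: round, 12 mm thick, sticking out to y = -99 mm. The stud is screwed up or down a little, differently each time: its top lies anywhere from 4 mm below to 4 mm above z = 0, so feel for it. It gives 0.4 mm per newton, square to the chute, up to 6 mm
- chute_mid (a point): point on the chute's upper face, mid-width, 115 mm from the hinge axis; axes as the chute's
- tin_center (a point): centre (half-way up) of the flat round steel pill tin, 52 mm wide, 22 mm tall, about 70 g; lies in one of the two lanes (either one), 135 to 165 mm from the hinge axis at the start; 61 mm from it once down against the stop lip
- tin: the pill tin; origin at the centre of its underside
- jar_center (a point): centre (half-way up) of the white ceramic jar with a black rubber foot and a cork in its narrower top, 48 mm wide, 42 mm tall, about 100 g; lies in the other lane, 135 to 165 mm from the hinge axis
- jar: the jar; origin at the centre of its underside
- pointer: steel pointer arm, 10 mm deep, 4 mm thick, 215 mm long, on the chute's hinge axis in the plane y = -92 mm. Origin on the axis, mid-width of the chute; x along the arm to its tip, z = 0 its lower edge, which meets the stud; then it is parallel to the chute within 0.025 rad. It stays where it is left (about 1 N at the peg moves it)
- pointer_tilt (a joint): tilt of the pointer, rad: 0 level, positive upward; parked at 1.1 to 1.35 at the start. Within 0.025 of chute_tilt when it rests on the stud
- pointer_peg (a point): middle of the free part of the peg at the pointer's tip: round, 10 mm thick, along y, sticking out 50 mm from the arm away from the chute (y -94 to -144 mm); this point lies x = 200, y = -122, z = 5 mm in the pointer's frame
- weight: bystander, not to be moved: small brass balance weight, 32 mm wide, 38 tall; origin at the centre of its underside
- spatula: bystander, not to be moved: hand spatula, 170 mm long; origin at the centre of its underside (the spatula's origin lies in its length)
- mortar: bystander, not to be moved: open marble mortar bowl, 90 mm wide, 60 tall; origin at the centre of its underside
- pillbottle: bystander, not to be moved: amber glass jar, 48 mm wide, 75 tall; origin at the centre of its underside
- carton: bystander, not to be moved: cardboard carton, 60 x 100 x 35 mm; origin at the centre of its underside
- cup: bystander, not to be moved: white ceramic cup, 68 mm wide, 60 tall; origin at the centre of its underside
- inkpad: bystander, not to be moved: dark wooden block, 70 x 50 x 20 mm; origin at the centre of its underside
Not all that is in view belongs to the job. What is meant by the tin is not yellow, and is the smaller of those in its own colour. Leave any green look-alike of the jar alone.

How it is judged (in metres and radians):
On the way, in this order (a step that is already met when the one before it is completed fails the run):
1. the tin has slipped down the raised chute to the stop lip (x of tin_center in the frame of chute_mid below -0.045 m and value of joint chute_tilt above 0.2 rad), for 0.1 s.
2. the pointer, brought down, touches the chute's stud (contact force between pointer and chute above 0.4 N), for 0.05 s.
At the end, for the whole second after the job is handed in: the tin lies flat on the chute against the stop lip (centre within 70 mm of the hinge axis), the jar still stands in its lane (centre over 110 mm from the axis), the chute is left tilted by more than 0.25 rad, and the pointer lies along it within 0.045 rad (x of tin_center in the frame of chute_mid below -0.045 m and z of each of tin, jar in the frame of chute_mid below 0.008 m and angle between tin's own z axis and vertical below 0.75 rad and x of jar_center in the frame of chute_mid above -0.005 m and angle between the x axis of pointer_peg and the x axis of chute_mid, either way round below 0.045 rad and value of joint chute_tilt above 0.25 rad and linear speed of tin below 0.02 m/s); the robot touches nothing.
It fails at once if the robot touches the tin or the jar (contact force between any of the fingers, the arm and tin above 0.5 N or contact force between any of the fingers, the arm and jar above 0.5 N).
It fails at once if the jar slips too (chute raised past the tin's slip angle) (x of jar_center in the frame of chute_mid below -0.005 m).
It fails at once if the chute is raised faster than about 28 degrees a second, or let down after the tin has slipped (velocity of joint chute_tilt above 0.5 rad/s or (x of tin_center in the frame of chute_mid below -0.045 m and velocity of joint chute_tilt below -0.15 rad/s)).
It fails at once if the pointer is pressed onto the stud with more than 8 N (contact force between pointer and chute above 8 N).
It fails at once if a bystander is moved by more than 25 mm (distance of any of weight, spatula, mortar, pillbottle, carton, cup, inkpad from where it was at the start of the episode above 0.025 m).
It also fails if it takes over 72 s, if anything falls off the work surface, if the arm or the gripper's body presses on something with over 40 N, if the wrist force passes 120 N, or if a joint passes its speed limit or range.

## Working session

There is one attempt and no reset: what is moved stays moved. The work goes in short steps, Python scripts to look and compute and a shell command to move; the robot and the scene stay as the last step left them, time stands still between calls to the robot, and variables do not carry over. Pictures are saved under pics/ and viewed, and the job is handed in when it is done.

```bash
ls; mkdir -p pics; python3 - <<'E'
from plant import *
import cv2
print(get_obs())
for n in ["scene","top","wrist"]:
    c=capture(n); cv2.imwrite(f"pics/{n}0.png",c["frame"][:,:,::-1]); print(n,c["vertical_fov"],c["cx"],c["cy"],c["xyz"],c["rotation"])
    import numpy as np; np.savez(f"{n}0.npz",**c)
E
```

```text
pics
{'time': 0.0, 'joint_positions': array([-1.38500136e+00,  3.42721219e-01,  1.52501648e+00,  3.99631939e-06,
        1.27540738e+00, -1.45997894e-01]), 'dq': array([-9.28914849e-05, -1.29959029e-03, -8.73183072e-04, -1.57841150e-03,
        1.68181502e-03,  3.18326526e-04]), 'tau': array([-8.74952766e-04, -4.31243527e+01, -2.44219244e+01,  7.17330887e-02,
        5.59792563e-02, -1.19413389e-04]), 'tool_pos': array([ 170.95949818, -495.95124455,  226.04593628]), 'tcp_rot': array([2.99313319, 1.56924389, 1.75412856]), 'contact_force': array([ 0.25724193, -0.03961493,  0.32497562]), 'moment': array([-0.0048736 ,  0.00050334,  0.00576125]), 'grip_width': 91.70863410372968}
scene 43.539816627146436 314.48592074413375 201.63067759926668 [1340.34324832 -827.19973332  976.43365174] [-2.25111519  0.00551978  0.75172686]
top 57.93409274757863 328.57897121439345 194.58783332166144 [450.37539214  12.82413629 985.7334699 ] [-3.0401505  -0.01560753 -1.55004104]
wrist 62.722320921711244 316.73940968597753 195.64752027231654 [ 238.31213504 -473.91653366  384.45543299] [ 2.87497240e+00  1.83976422e-03 -1.24011301e+00]
```

View pics/scene0.png

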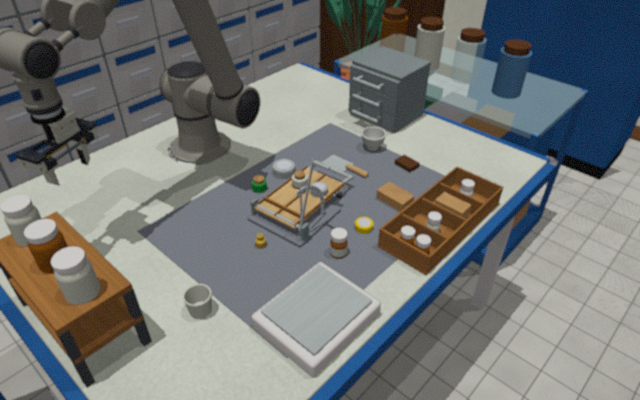

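View pics/top0.png

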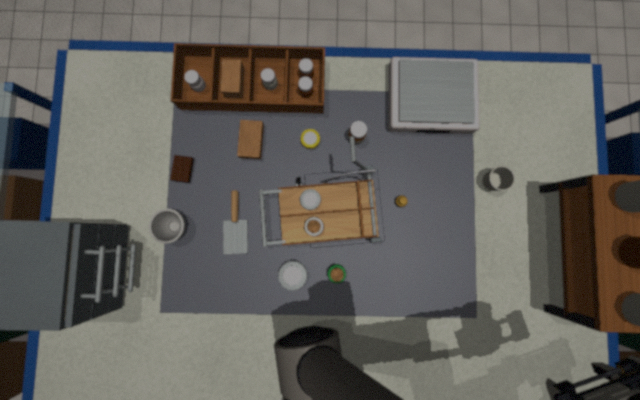

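View pics/wrist0.png

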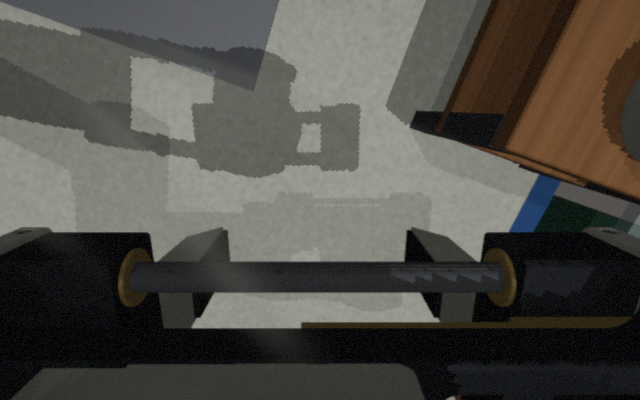

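```bash
cat > h.py <<'E'
from plant import *
import cv2, numpy as np
from scipy.spatial.transform import Rotation as R
def pts(c):
    f=200/np.tan(np.radians(c["vertical_fov"])/2)
    z=c["z_map"]; v,u=np.mgrid[0:400,0:640]
    p=np.stack([(u-c["cx"])/f*z,(v-c["cy"])/f*z,z],-1)
    return p@R.from_euler('xyz',c["rotation"]).as_matrix().T+np.array(c["xyz"])
def proj(c,P):
    f=200/np.tan(np.radians(c["vertical_fov"])/2)
    q=(np.atleast_2d(P)-np.array(c["xyz"]))@R.from_euler('xyz',c["rotation"]).as_matrix()
    return np.stack([q[:,0]/q[:,2]*f+c["cx"],q[:,1]/q[:,2]*f+c["cy"]],-1)
def crop(c,x0,y0,x1,y1,s,name):
    cv2.imwrite(name,cv2.resize(c["frame"][y0:y1,x0:x1,::-1],None,fx=s,fy=s,interpolation=cv2.INTER_CUBIC))
E
python3 - <<'E'
from h import *
c=dict(np.load("top0.npz")); crop(c,220,110,420,260,4,"pics/top0c.png")
P=pts(c)
for u,v in [(266,200),(266,215),(266,230),(285,188),(365,184),(285,238),(365,235),(373,205),(352,150),(310,200),(314,226),(380,236),(372,172),(330,165)]: print(u,v,P[v,u].round(1))
c=dict(np.load("scene0.npz")); crop(c,240,130,400,250,5,"pics/scene0c.png")
P=pts(c)
for u,v in [(316,173),(346,170),(303,230),(299,178),(319,188),(285,167)]: print(u,v,P[v,u].round(1))
E
```

```text
266 200 [532.3 170.    0.9]
266 215 [491.4 168.3   1.4]
266 230 [450.9 167.1  -0.6]
285 188 [560.3 113.7  52.4]
365 184 [576.4 -94.9  46.3]
285 238 [431.3 110.1  46.3]
365 235 [443.3 -96.6  43.9]
373 205 [ 521.4 -116.2   48.1]
352 150 [621.3 -44.3 242.7]
310 200 [529.2  47.5  67.2]
314 226 [463.1  35.2  87.4]
380 236 [ 441.2 -140.2   14.5]
372 172 [ 614.3 -117.5   12.8]
330 165 [633.   -2.7   1.9]
316 173 [456.2 118.1  46.1]
346 170 [475.6 244.9   0.8]
303 230 [ 622.3 -112.3   57.8]
299 178 [473.6  24.6  85.6]
319 188 [581.   -3.2 119. ]
285 167 [345.7  87.7  32.6]
```

View pics/top0c.png

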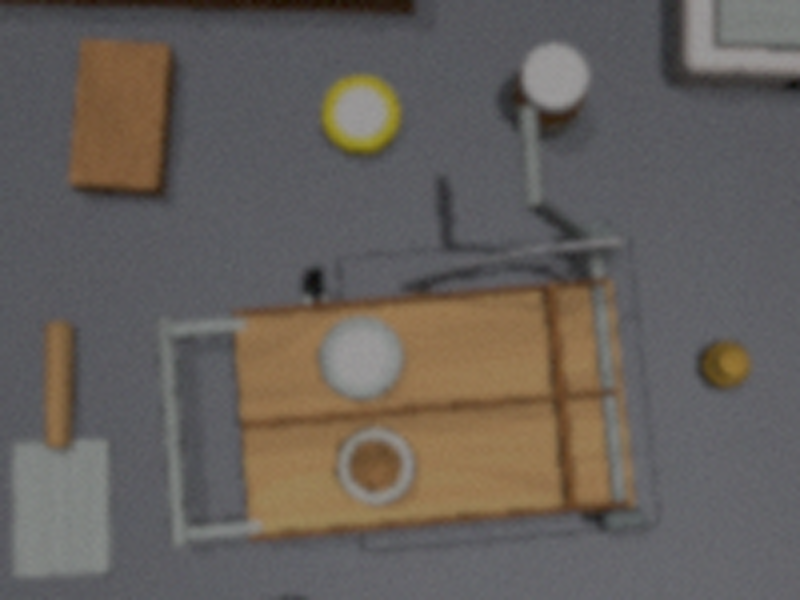

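View pics/scene0c.png

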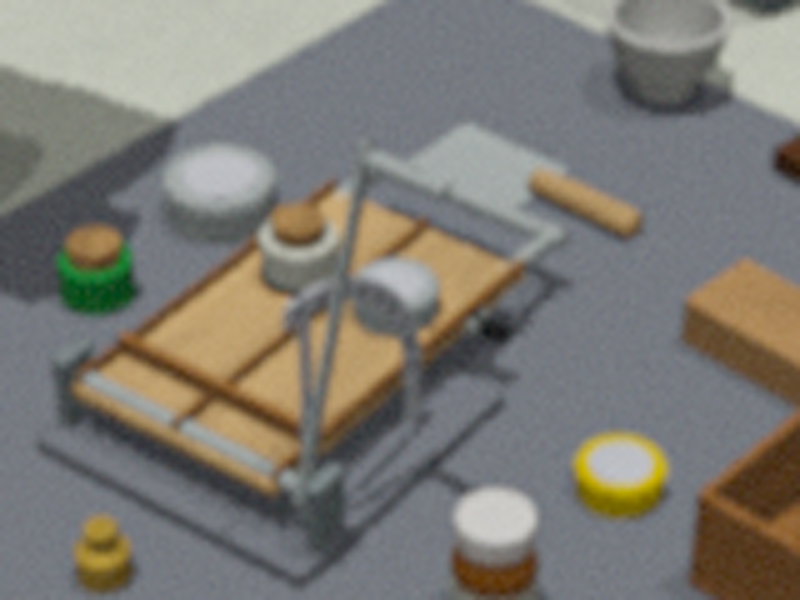

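```bash
python3 - <<'E'
from h import *
c=dict(np.load("top0.npz")); P=pts(c)
# chute: wood-coloured mask in crop
hsv=cv2.cvtColor(c["frame"],cv2.COLOR_RGB2HSV)
m=((hsv[...,0]<22)&(hsv[...,1]>80)).astype(np.uint8); m[:,:270]=0;m[:,385:]=0;m[:178]=0;m[250:]=0
m=cv2.morphologyEx(m,cv2.MORPH_CLOSE,np.ones((5,5)))
cs,_=cv2.findContours(m,0,2); k=max(cs,key=cv2.contourArea)
f=200/np.tan(np.radians(c["vertical_fov"])/2); Rm=R.from_euler('xyz',c["rotation"]).as_matrix(); o=np.array(c["xyz"])
def ray(u,v,z):
    d=Rm@np.array([(u-c["cx"])/f,(v-c["cy"])/f,1]); return o+d*(z-o[2])/d[2]
q=np.array([ray(u,v,48)[:2] for u,v in k[:,0]],np.float32)
r=cv2.minAreaRect(q); print(r, cv2.boxPoints(r))
# bar & peg points from depth
for n in ["top","scene"]:
    c2=dict(np.load(n+"0.npz")); Q=pts(c2)
    s=(Q[...,2]>150)&(Q[...,0]>560)&(Q[...,0]<720)&(Q[...,1]>-130)&(Q[...,1]<80)&(Q[...,2]<300)
    print(n,Q[s].round(0)[::max(1,s.sum()//25)])
s=(P[...,1]>140)&(P[...,1]<200)&(P[...,0]>420)&(P[...,0]<580)&(P[...,2]>15); print(P[s].round(0)[::5])
ob=get_obs(); print(R.from_euler('xyz',ob["tcp_rot"]).as_matrix().round(3))
E
```

```text
((501.08416748046875, 1.7107391357421875), (152.4147491455078, 247.93898010253906), 5.984135150909424) [[ 412.36786   117.059845]
 [ 438.21625  -129.52808 ]
 [ 589.8005   -113.63837 ]
 [ 563.9521    132.94955 ]]
top [[ 652.  -42.  240.]
 [ 647.  -40.  241.]
 [ 645.  -46.  243.]
 [ 641.  -46.  241.]
 [ 636.  -46.  243.]
 [ 632.  -42.  241.]
 [ 630.  -49.  241.]
 [ 625.  -44.  243.]
 [ 621.  -42.  242.]
 [ 617.  -42.  242.]
 [ 613.  -42.  241.]
 [ 611.  -49.  243.]
 [ 606.  -47.  244.]
 [ 603.  -43.  239.]
 [ 599.  -48.  249.]
 [ 599.  -54.  237.]
 [ 601.  -59.  220.]
 [ 598.  -54.  207.]
 [ 599.  -62.  191.]
 [ 600.  -71.  174.]
 [ 601.  -77.  156.]
 [ 593.  -90.  165.]
 [ 591.  -65.  161.]
 [ 590.  -83.  166.]
 [ 593. -103.  157.]
 [ 589.  -65.  161.]
 [ 591.  -85.  152.]
 [ 587.  -54.  155.]]
scene [[ 596.  -46.  249.]
 [ 599.  -53.  244.]
 [ 607.  -54.  245.]
 [ 603.  -50.  238.]
 [ 623.  -38.  242.]
 [ 624.  -46.  243.]
 [ 621.  -50.  241.]
 [ 600.  -55.  230.]
 [ 643.  -44.  245.]
 [ 637.  -46.  240.]
 [ 643.  -48.  240.]
 [ 651.  -45.  240.]
 [ 601.  -60.  214.]
 [ 600.  -59.  2
[... 711 characters left out ...]
10. 168.  42.]
 [508. 167.  45.]
 [505. 167.  46.]
 [502. 167.  45.]
 [500. 167.  44.]
 [497. 167.  44.]
 [492. 175.  44.]
 [489. 171.  49.]
 [487. 169.  46.]
 [484. 166.  49.]
 [482. 164.  43.]
 [479. 164.  43.]
 [477. 164.  44.]
 [474. 163.  45.]
 [471. 164.  43.]
 [469. 163.  45.]
 [466. 163.  44.]
 [464. 163.  44.]
 [461. 163.  45.]
 [456. 170.  47.]
 [453. 168.  47.]
 [451. 165.  45.]
 [448. 162.  45.]
 [446. 161.  39.]
 [443. 160.  40.]
 [441. 160.  43.]
 [438. 159.  48.]
 [435. 160.  44.]
 [433. 160.  43.]
 [430. 159.  43.]
 [428. 160.  42.]
 [425. 159.  46.]
 [423. 155.  38.]
 [423. 141.  47.]
 [420. 151.  46.]]
[[-0.     0.945  0.326]
 [ 0.001  0.326 -0.945]
 [-1.     0.    -0.001]]
```

Candidates, by pixel in the top view:
- **Tin:** (310,200) is the steel one on the chute, and I choose it. (293,275) is the larger steel disc and (311,139) is yellow.
- **Jar:** (314,226) is white and on the chute, and I choose it. (336,272) is green.
- **Other round white or amber thing:** the pill bottle at (358,128).

The close crop shows the tin at (361,357) in the pointer-side lane, the jar at (375,467) in the other lane, and the bar at (172,430). The peg runs from (525,105) to (535,205).

```bash
cat >> h.py <<'E'
xb=np.array([-0.104,0.9946,0]);xb/=np.linalg.norm(xb); zb=np.array([0,0,1.]); yb=np.cross(zb,xb)
H=np.array([513.1,-112.7,45.])
def pose(): 
    o=get_obs(); return o["tool_pos"],R.from_euler('xyz',o["tcp_rot"]).as_matrix()
def toolR(a): # fingers down leaning; jaw z along -xb
    x=-np.sin(a)*xb-np.cos(a)*zb; z=-np.cos(a)*xb+np.sin(a)*zb
    return np.stack([x,np.cross(z,x),z],1)
def rel(p,Rt,p0=None,R0=None):
    if p0 is None: p0,R0=pose()
    return ((R0.T@(p-p0))/10).round(2), R.from_matrix(R0.T@Rt).as_rotvec().round(3)
E
python3 - <<'E'
from h import *
c=dict(np.load("top0.npz")); P=pts(c)
for u,v in [(248,225),(248,250),(235,200),(232,192),(358,128)]: print(P[v,u].round())
for n,s in [("tin",(310,200)),("jar",(314,226))]:
    d=P[s[1],s[0]]-H; print(n,d@xb,d@yb)
B=H+285*xb-25*yb; B[2]=41
Rt=toolR(0.35); x=Rt[:,0]
print("B",B); print(rel(B+14*x-140*x,Rt)); print(Rt)
E
```

```text
[463. 215.   3.]
[397. 212.   4.]
[529. 249.  21.]
[550. 259.  18.]
[717. -72.  78.]
tin 157.66247784818503 -32.709247392867226
jar 152.27014697457585 34.31975008917088
B [508.32510782 173.35454096  41.        ]
(array([  6.76,  54.67, -56.51]), array([ 0.225, -0.35 , -0.04 ]))
[[ 0.03566057  0.99457754  0.09769256]
 [-0.34103846  0.10399765 -0.934279  ]
 [-0.93937271  0.          0.34289781]]
```

```bash
python3 -m creep '[{"tx":-3,"ty":5,"tz":-5,"gripper":0.3},{"tx":4,"ty":54.7,"tz":-56.5,"wx":0.225,"wy":-0.35,"wz":-0.04,"gripper":0.3},{"tx":6.8,"ty":54.7,"tz":-56.5,"wx":0.225,"wy":-0.35,"wz":-0.04,"gripper":0.3},{"tx":6.8,"ty":54.7,"tz":-56.5,"wx":0.225,"wy":-0.35,"wz":-0.04,"gripper":0.3},{"tx":6.8,"ty":54.7,"tz":-56.5,"wx":0.225,"wy":-0.35,"wz":-0.04,"gripper":0.3},{"tx":6.8,"ty":54.7,"tz":-56.5,"wx":0.225,"wy":-0.35,"wz":-0.04,"gripper":0.3},{"tx":6.8,"ty":54.7,"tz":-56.5,"wx":0.225,"wy":-0.35,"wz":-0.04,"gripper":0.3},{"tx":6.8,"ty":54.7,"tz":-56.5,"wx":0.225,"wy":-0.35,"wz":-0.04,"gripper":0.3}]'
cat > g.py <<'E'
from h import *
B=H+285*xb-25*yb; B[2]=41
Rt=toolR(0.35); x=Rt[:,0]
print(pose()[0],rel(B+14*x-140*x,Rt), get_obs()["grip_width"])
E
python3 g.py
```

```text
[ 170.96433509 -496.07361552  226.2145061 ] (array([  6.76,  54.67, -56.51]), array([ 0.225, -0.35 , -0.04 ])) 91.6080471635692validation failed for argument at $[0]...
```

```bash
python3 -m creep '[{"tx":-3,"ty":5,"tz":-5,"wx":0,"wy":0,"wz":0,"gripper":0.3},{"tx":4,"ty":54.7,"tz":-56.5,"wx":0.225,"wy":-0.35,"wz":-0.04,"gripper":0.3},{"tx":6.8,"ty":54.7,"tz":-56.5,"wx":0.225,"wy":-0.35,"wz":-0.04,"gripper":0.3},{"tx":6.8,"ty":54.7,"tz":-56.5,"wx":0.225,"wy":-0.35,"wz":-0.04,"gripper":0.3},{"tx":6.8,"ty":54.7,"tz":-56.5,"wx":0.225,"wy":-0.35,"wz":-0.04,"gripper":0.3},{"tx":6.8,"ty":54.7,"tz":-56.5,"wx":0.225,"wy":-0.35,"wz":-0.04,"gripper":0.3},{"tx":6.8,"ty":54.7,"tz":-56.5,"wx":0.225,"wy":-0.35,"wz":-0.04,"gripper":0.3},{"tx":6.8,"ty":54.7,"tz":-56.5,"wx":0.225,"wy":-0.35,"wz":-0.04,"gripper":0.3}]'
python3 g.py
```

```text
time: 0.82
tool_pos: [302.0, -215.6, 213.6]
tcp_rot: [0.002, 1.218, -1.465]
contact_force: [1.5, -0.9, -0.1]
grip_width: 43.3
[ 301.98407887 -215.63586407  213.57845101] (array([ -9.01,  24.54, -40.24]), array([-0.001,  0.003, -0.001])) 43.28727601043961
```

```bash
python3 -m creep '[{"tx":-9,"ty":24.5,"tz":-40.2,"wx":0,"wy":0,"wz":0,"gripper":0.3},{"tx":-9,"ty":24.5,"tz":-40.2,"wx":0,"wy":0,"wz":0,"gripper":0.3},{"tx":-9,"ty":24.5,"tz":-40.2,"wx":0,"wy":0,"wz":0,"gripper":0.3},{"tx":-9,"ty":24.5,"tz":-40.2,"wx":0,"wy":0,"wz":0,"gripper":0.3},{"tx":-9,"ty":24.5,"tz":-40.2,"wx":0,"wy":0,"wz":0,"gripper":0.3},{"tx":-9,"ty":24.5,"tz":-40.2,"wx":0,"wy":0,"wz":0,"gripper":0.3},{"tx":-9,"ty":24.5,"tz":-40.2,"wx":0,"wy":0,"wz":0,"gripper":0.3},{"tx":-9,"ty":24.5,"tz":-40.2,"wx":0,"wy":0,"wz":0,"gripper":0.3}]'
python3 g.py
```

```text
time: 1.48
tool_pos: [442.3, 85.0, 175.6]
tcp_rot: [-0.001, 1.219, -1.466]
contact_force: [1.1, -1.4, -0.4]
grip_width: 31.9
[442.26705073  85.01897914 175.55050231] (array([ -2.76,   7.5 , -12.21]), array([ 0.001,  0.002, -0.   ])) 31.8747944569377
```

```bash
python3 -m creep '[{"tx":-2.8,"ty":7.5,"tz":-12,"wx":0,"wy":0,"wz":0,"gripper":0.3},{"tx":-2.8,"ty":7.5,"tz":-12,"wx":0,"wy":0,"wz":0,"gripper":0.3},{"tx":-2.8,"ty":7.5,"tz":-12,"wx":0,"wy":0,"wz":0,"gripper":0.3},{"tx":-2.8,"ty":7.5,"tz":-12,"wx":0,"wy":0,"wz":0,"gripper":0.3},{"tx":-2.8,"ty":7.5,"tz":-12,"wx":0,"wy":0,"wz":0,"gripper":0.3}]'
python3 g.py; python3 - <<'E'
from h import *
c=capture("wrist"); cv2.imwrite("pics/w1.png",c["frame"][:,:,::-1]); P=pts(c)
m=(P[...,2]>30)&(P[...,2]<60)&(P[...,1]>145)&(P[...,1]<200)&(P[...,0]>440)&(P[...,0]<560)
q=P[m]; print(m.sum()); rel_=(q-H); 
xx=rel_@xb; yy=rel_@yb; 
k=(abs(yy)<60)&(xx>262)
print(np.percentile(xx[k],[2,10,50,90,98]),np.percentile(q[k][:,2],[5,50,95]))
print(np.polyfit(yy[k],xx[k],1))
E
```

```text
time: 1.9
tool_pos: [504.8, 215.7, 159.3]
tcp_rot: [-0.001, 1.22, -1.464]
contact_force: [-1.6, -1.3, 0.3]
grip_width: 32.0
[504.82294046 215.70170275 159.31968451] (array([-0.03, -0.09, -0.07]), array([ 0.004,  0.001, -0.001])) 31.954203967280883
1981
[280.59629719 282.11915905 287.23951    290.81502365 291.31889277] [41.88543757 46.14739515 47.79745561]
[-4.58642808e-03  2.86767252e+02]
```

View pics/w1.png

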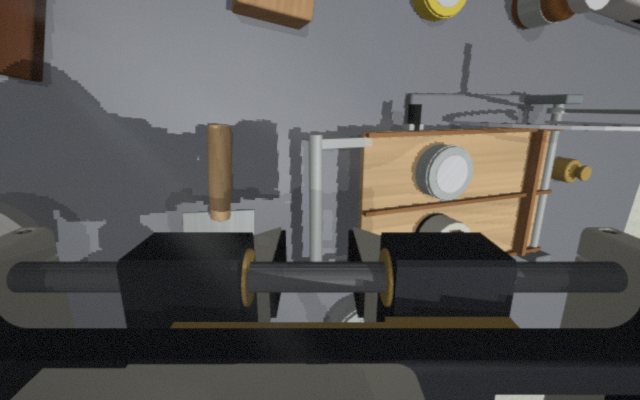

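The picture shows the bar upright at column 315, between the fingers at 270 and 365. The tin is at (445,172) and clear of the hand. I'll move straight down the tool axis.

```bash
python3 -m creep '[{"tx":4,"ty":0,"tz":-0.1,"wx":0,"wy":0,"wz":0,"gripper":0.3},{"tx":8,"ty":0,"tz":-0.1,"wx":0,"wy":0,"wz":0,"gripper":0.3},{"tx":11,"ty":0,"tz":-0.1,"wx":0,"wy":0,"wz":0,"gripper":0.3},{"tx":13.9,"ty":0,"tz":-0.1,"wx":0,"wy":0,"wz":0,"gripper":0.3},{"tx":13.9,"ty":0,"tz":-0.1,"wx":0,"wy":0,"wz":0,"gripper":0.3}]'
python3 -m creep '[{"tx":0,"ty":0,"tz":0,"wx":0,"wy":0,"wz":0,"gripper":0.6},{"tx":0,"ty":0,"tz":0,"wx":0,"wy":0,"wz":0,"gripper":1},{"tx":0,"ty":0,"tz":0,"wx":0,"wy":0,"wz":0,"gripper":1},{"tx":0,"ty":0,"tz":0,"wx":0,"wy":0,"wz":0,"gripper":1},{"tx":0,"ty":0,"tz":0,"wx":0,"wy":0,"wz":0,"gripper":1},{"tx":0,"ty":0,"tz":0,"wx":0,"wy":0,"wz":0,"gripper":1}]'
python3 g.py; cat > look.py <<'E'
from h import *
import sys
p,_=pose(); o=get_obs(); print(o["time"],p.round(1),o["contact_force"].round(1))
for n in sys.argv[2:]:
    c=capture(n)
    if n=="wrist": cv2.imwrite(f"pics/{n}{sys.argv[1]}.png",c["frame"][:,:,::-1])
    elif n=="top": crop(c,220,110,420,260,4,f"pics/{n}{sys.argv[1]}.png")
    else: crop(c,240,130,400,250,5,f"pics/{n}{sys.argv[1]}.png")
E
python3 look.py 2 scene wrist top
```

```text
time: 2.37
tool_pos: [504.8, 161.6, 25.8]
tcp_rot: [-0.029, 1.216, -1.497]
contact_force: [-1.4, -0.3, -0.2]
grip_width: 32.3
time: 2.87
tool_pos: [509.3, 170.1, 30.6]
tcp_rot: [0.014, 1.227, -1.452]
contact_force: [-1.4, 15.9, -10.9]
grip_width: 10.8
[509.26540817 170.14499466  30.63454699] (array([-1.369e+01,  1.000e-02, -3.000e-02]), array([-0.   , -0.006, -0.005])) 10.751799257560522
2.8667 [509.3 170.1  30.6] [ -1.4  15.9 -10.9]
```

View pics/scene2.png

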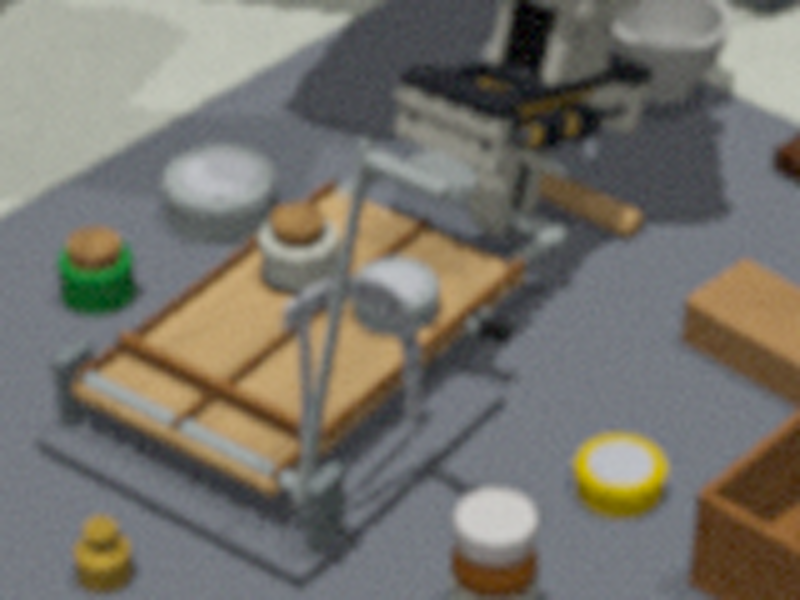

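View pics/wrist2.png

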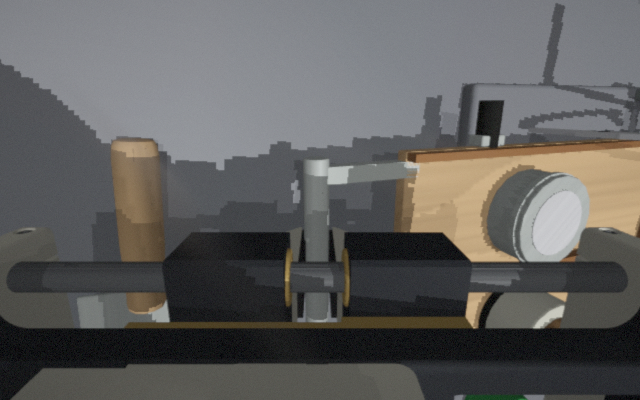

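View pics/top2.png

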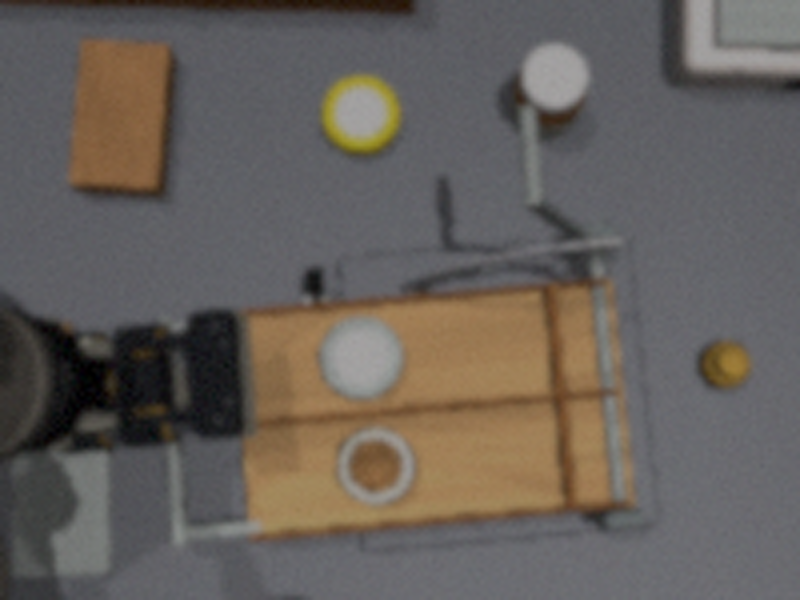

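```bash
cat > lift.py <<'E'
from h import *
import sys
p,R0=pose(); d=p-H; d=d-(d@yb)*yb
print("d",d@xb,d[2])
for t in map(float,sys.argv[1:]):
    Q=R.from_rotvec(-yb*t).as_matrix(); print(t,(R0.T@((Q-np.eye(3))@d)/10).round(2))
E
python3 lift.py .02 .04 .06 .08 .1 .12 .14 .16
```

```text
d 281.714137137029 -14.362430442500543
0.02 [-0.54  0.    0.17]
0.04 [-1.07  0.01  0.35]
0.06 [-1.6   0.01  0.54]
0.08 [-2.13  0.01  0.74]
0.1 [-2.66  0.01  0.95]
0.12 [-3.17  0.02  1.17]
0.14 [-3.69  0.02  1.4 ]
0.16 [-4.2   0.02  1.64]
```

```bash
python3 -m creep '[{"tx":-0.54,"ty":0,"tz":0.17,"wx":0,"wy":0.02,"wz":0,"gripper":1},{"tx":-1.07,"ty":0.01,"tz":0.35,"wx":0,"wy":0.04,"wz":0,"gripper":1},{"tx":-1.6,"ty":0.01,"tz":0.54,"wx":0,"wy":0.06,"wz":0,"gripper":1},{"tx":-2.13,"ty":0.01,"tz":0.74,"wx":0,"wy":0.08,"wz":0,"gripper":1},{"tx":-2.66,"ty":0.01,"tz":0.95,"wx":0,"wy":0.1,"wz":0,"gripper":1},{"tx":-3.17,"ty":0.02,"tz":1.17,"wx":0,"wy":0.12,"wz":0,"gripper":1}]'
cat > st.py <<'E'
# tilt from depth (top cam) + tin/jar position in chute frame
from h import *
import sys
c=capture("top"); P=pts(c); crop(c,220,110,420,260,4,f"pics/t{sys.argv[1]}.png")
d=P-H; x=d@xb; y=d@yb; z=d[...,2]; hsv=cv2.cvtColor(c["frame"],cv2.COLOR_RGB2HSV)
wood=(hsv[...,0]<22)&(hsv[...,1]>80)&(abs(y)<62)&(abs(y)>6)&(x>45)&(x<225)&(z>-20)
# drop jar cork: robust fit
X=x[wood];Z=z[wood]
for _ in range(4):
    a=np.polyfit(X,Z,1); k=abs(Z-np.polyval(a,X))<6; X,Z=X[k],Z[k]
t=np.arctan(a[0]); e=np.array([np.cos(t),np.sin(t)]); 
s=x*e[0]+z*e[1]; h=-x*e[1]+z*e[0]
o=get_obs(); p=o["tool_pos"]-H
print("time",round(o["time"],2),"tilt",t.round(3),"off",a[1].round(1),"tcp ang",(np.arctan2(p[2],p@xb)+0.0509).round(3),"F",o["contact_force"].round(1),"w",o["grip_width"])
for n,m in [("tin",(h>14)&(h<30)&(y<-8)&(y>-66)&(s>40)&(s<200)&(hsv[...,1]<60)),("jar",(h>25)&(h<50)&(y>8)&(y<66)&(s>40)&(s<200))]:
    print(n,m.sum(),np.round([s[m].min(),s[m].mean(),s[m].max(),y[m].mean(),h[m].mean()],1) if m.sum() else "")
E
python3 st.py 3
```

```text
time: 3.52
tool_pos: [509.3, 169.8, 65.0]
tcp_rot: [0.019, 1.347, -1.447]
contact_force: [-1.1, 14.6, -9.5]
grip_width: 10.9
time 3.57 tilt 0.108 off 45.4 tcp ang 0.126 F [-2.  17.9 -6. ] w 10.89574299323121
tin 352 [131.6 158.1 183.3 -35.3  25.1]
jar 294 [131.3 154.5 176.5  34.3  39.3]
```

View pics/t3.png

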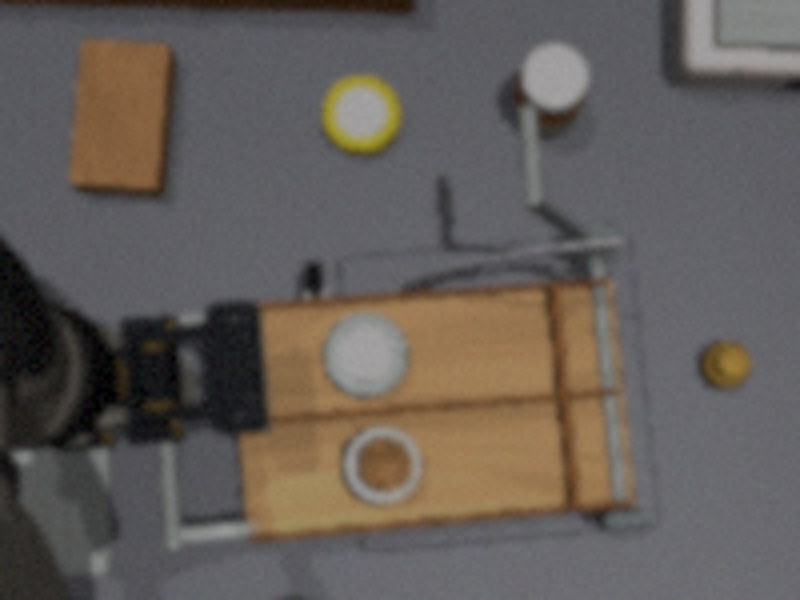

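```bash
python3 - <<'E'
from h import *
c=capture("top"); P=pts(c); print(H)
d=P-H; x=d@xb; y=d@yb; z=d[...,2]; hsv=cv2.cvtColor(c["frame"],cv2.COLOR_RGB2HSV)
wood=(hsv[...,0]<22)&(hsv[...,1]>80)&(abs(y)<62)&(abs(y)>6)&(x>45)&(x<225)&(z>-20)
print(wood.sum())
for a in range(45,225,20):
    k=wood&(x>=a)&(x<a+20); print(a,k.sum(),np.median(z[k]).round(1))
E
python3 lift.py .02 .04 .06 .08 .1 .12 .14 .16
```

```text
[ 513.1 -112.7   45. ]
2577
45 328 7.9
65 340 10.3
85 332 12.8
105 332 15.3
125 274 60.5
145 107 62.0
165 195 23.6
185 351 25.7
205 318 28.2
d 281.21445039345616 20.950815297264413
0.02 [-0.54  0.    0.17]
0.04 [-1.07  0.01  0.35]
0.06 [-1.6   0.01  0.55]
0.08 [-2.13  0.01  0.75]
0.1 [-2.65  0.01  0.96]
0.12 [-3.17  0.02  1.19]
0.14 [-3.68  0.02  1.42]
0.16 [-4.19  0.02  1.66]
```

```bash
sed -i 's/(abs(y)<62)&(abs(y)>6)/(y>-62)\&(y<-6)/' st.py
python3 -m creep '[{"tx":-0.54,"ty":0,"tz":0.1,"wx":0,"wy":0.02,"wz":0,"gripper":1},{"tx":-1.07,"ty":0.01,"tz":0.22,"wx":0,"wy":0.04,"wz":0,"gripper":1},{"tx":-1.6,"ty":0.01,"tz":0.4,"wx":0,"wy":0.06,"wz":0,"gripper":1},{"tx":-2.13,"ty":0.01,"tz":0.6,"wx":0,"wy":0.08,"wz":0,"gripper":1},{"tx":-2.65,"ty":0.01,"tz":0.81,"wx":0,"wy":0.1,"wz":0,"gripper":1},{"tx":-3.17,"ty":0.02,"tz":1.04,"wx":0,"wy":0.12,"wz":0,"gripper":1}]'
python3 st.py 4;python3 lift.py .01 .02 .03 .04 .05
```

```text
time: 4.12
tool_pos: [509.7, 165.5, 98.4]
tcp_rot: [0.029, 1.464, -1.436]
contact_force: [1.0, 9.1, -9.6]
grip_width: 11.0
time 4.17 tilt 0.253 off -0.1 tcp ang 0.245 F [ 0.  12.9 -4.6] w 11.252629248867404
tin 356 [133.1 159.5 184.6 -35.2  21.1]
jar 301 [131.8 156.7 178.1  34.2  35.4]
d 276.75481357503634 54.445557238950386
0.01 [-0.27  0.    0.08]
0.02 [-0.54  0.    0.17]
0.03 [-0.8   0.    0.26]
0.04 [-1.07  0.    0.35]
0.05 [-1.34  0.    0.45]
```

```bash
python3 -m creep '[{"tx":-0.14,"ty":0,"tz":0.02,"wx":0,"wy":0.005,"wz":0,"gripper":1},{"tx":-0.27,"ty":0,"tz":0.04,"wx":0,"wy":0.01,"wz":0,"gripper":1},{"tx":-0.4,"ty":0,"tz":0.08,"wx":0,"wy":0.015,"wz":0,"gripper":1},{"tx":-0.54,"ty":0,"tz":0.12,"wx":0,"wy":0.02,"wz":0,"gripper":1}]' | head -1
python3 st.py 5
```

```text
time: 4.5
time 4.55 tilt 0.275 off -0.3 tcp ang 0.261 F [ 1.4  8.3 -8.4] w 11.12615784526454
tin 359 [134.3 159.9 185.2 -35.3  20.6]
jar 301 [132.2 156.9 177.8  34.   35.1]
```

```bash
python3 -m creep '[{"tx":-0.14,"ty":0,"tz":0.04,"wx":0,"wy":0.005,"wz":0,"gripper":1},{"tx":-0.27,"ty":0,"tz":0.08,"wx":0,"wy":0.01,"wz":0,"gripper":1},{"tx":-0.4,"ty":0,"tz":0.12,"wx":0,"wy":0.015,"wz":0,"gripper":1},{"tx":-0.54,"ty":0,"tz":0.17,"wx":0,"wy":0.02,"wz":0,"gripper":1}]' | head -1
python3 st.py 6
```

```text
time: 4.88
time 4.93 tilt 0.292 off -0.1 tcp ang 0.282 F [ 1.4  8.6 -8.4] w 10.912455223912183
tin 363 [132.3 160.  185.6 -35.3  21.1]
jar 301 [132.  157.  178.3  34.3  35.6]
```

```bash
python3 -m creep '[{"tx":-0.14,"ty":0,"tz":0.04,"wx":0,"wy":0.005,"wz":0,"gripper":1},{"tx":-0.27,"ty":0,"tz":0.08,"wx":0,"wy":0.01,"wz":0,"gripper":1},{"tx":-0.4,"ty":0,"tz":0.12,"wx":0,"wy":0.015,"wz":0,"gripper":1},{"tx":-0.54,"ty":0,"tz":0.17,"wx":0,"wy":0.02,"wz":0,"gripper":1}]' | head -1
python3 st.py 7
```

```text
time: 5.27
time 5.32 tilt 0.338 off -2.6 tcp ang 0.302 F [ 1.2  8.6 -7.6] w 11.117975446708028
tin 337 [134.  159.5 185.5 -35.3  17.4]
jar 228 [133.7 156.5 177.5  34.4  33.8]
```

```bash
sed -i 's/(x<225)/(x<185)/' st.py; python3 -m creep '[{"tx":-0.14,"ty":0,"tz":0.04,"wx":0,"wy":0.005,"wz":0,"gripper":1},{"tx":-0.27,"ty":0,"tz":0.08,"wx":0,"wy":0.01,"wz":0,"gripper":1},{"tx":-0.4,"ty":0,"tz":0.12,"wx":0,"wy":0.015,"wz":0,"gripper":1},{"tx":-0.54,"ty":0,"tz":0.17,"wx":0,"wy":0.02,"wz":0,"gripper":1}]' | head -1
python3 st.py 8
```

```text
time: 5.65
time 5.7 tilt 0.33 off 0.2 tcp ang 0.322 F [ 2.3  8.3 -7.9] w 10.901290440375695
tin 362 [133.  159.9 185.4 -35.1  21.3]
jar 300 [131.4 157.6 177.8  34.2  36.1]
```

```bash
python3 -m creep '[{"tx":-0.14,"ty":0,"tz":0.04,"wx":0,"wy":0.005,"wz":0,"gripper":1},{"tx":-0.27,"ty":0,"tz":0.08,"wx":0,"wy":0.01,"wz":0,"gripper":1},{"tx":-0.4,"ty":0,"tz":0.12,"wx":0,"wy":0.015,"wz":0,"gripper":1},{"tx":-0.54,"ty":0,"tz":0.17,"wx":0,"wy":0.02,"wz":0,"gripper":1}]' | head -1
python3 st.py 9
```

```text
time: 6.03
time 6.08 tilt 0.348 off 0.4 tcp ang 0.342 F [ 2.   8.5 -7.8] w 10.734472166424094
tin 361 [134.6 160.2 185.1 -35.2  22. ]
jar 302 [130.6 157.9 178.8  34.1  36.4]
```

```bash
python3 -m creep '[{"tx":-0.14,"ty":0,"tz":0.04,"wx":0,"wy":0.005,"wz":0,"gripper":1},{"tx":-0.27,"ty":0,"tz":0.08,"wx":0,"wy":0.01,"wz":0,"gripper":1},{"tx":-0.4,"ty":0,"tz":0.12,"wx":0,"wy":0.015,"wz":0,"gripper":1},{"tx":-0.54,"ty":0,"tz":0.17,"wx":0,"wy":0.02,"wz":0,"gripper":1}]' | head -1
python3 st.py 10
```

```text
time: 6.42
time 6.47 tilt 0.37 off 0.3 tcp ang 0.362 F [ 2.5  8.1 -8.6] w 10.927743239615806
tin 362 [133.2 160.4 185.2 -35.2  21.5]
jar 303 [132.2 158.3 178.4  34.   36.1]
```

```bash
python3 -m creep '[{"tx":-0.14,"ty":0,"tz":0.04,"wx":0,"wy":0.005,"wz":0,"gripper":1},{"tx":-0.27,"ty":0,"tz":0.08,"wx":0,"wy":0.01,"wz":0,"gripper":1},{"tx":-0.4,"ty":0,"tz":0.12,"wx":0,"wy":0.015,"wz":0,"gripper":1},{"tx":-0.54,"ty":0,"tz":0.17,"wx":0,"wy":0.02,"wz":0,"gripper":1}]' | head -1
python3 st.py 11
```

```text
time: 6.8
time 6.85 tilt 0.396 off -0.3 tcp ang 0.382 F [ 3.4  6.7 -8.6] w 11.269259764379479
tin 361 [134.1 160.9 185.2 -35.1  20.6]
jar 297 [131.9 158.3 178.5  33.9  35.2]
```

```bash
python3 -m creep '[{"tx":-0.14,"ty":0,"tz":0.04,"wx":0,"wy":0.005,"wz":0,"gripper":1},{"tx":-0.27,"ty":0,"tz":0.08,"wx":0,"wy":0.01,"wz":0,"gripper":1},{"tx":-0.4,"ty":0,"tz":0.12,"wx":0,"wy":0.015,"wz":0,"gripper":1},{"tx":-0.54,"ty":0,"tz":0.17,"wx":0,"wy":0.02,"wz":0,"gripper":1}]' | head -1
python3 st.py 12
```

```text
time: 7.18
time 7.23 tilt 0.491 off -7.5 tcp ang 0.403 F [ 2.   6.6 -8.4] w 10.756821792040064
tin 0 
jar 152 [141.5 158.1 173.8  33.8  29.2]
```

View pics/t12.png

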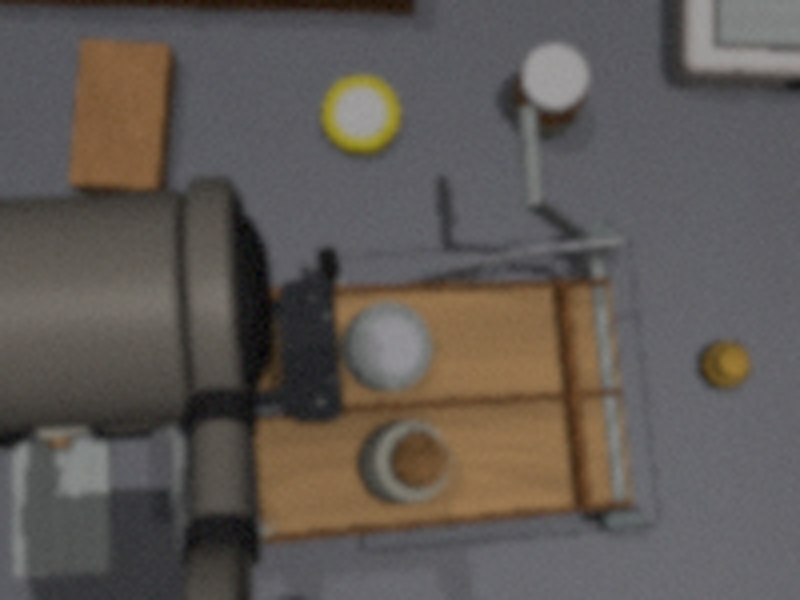

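```bash
sed -i 's/^t=np.arctan(a\[0\]);/pp=get_obs()["tool_pos"]-H; t=np.arctan2(pp[2],pp@xb)+0.06; /' st.py; python3 -m creep '[{"tx":-0.14,"ty":0,"tz":0.04,"wx":0,"wy":0.005,"wz":0,"gripper":1},{"tx":-0.27,"ty":0,"tz":0.08,"wx":0,"wy":0.01,"wz":0,"gripper":1},{"tx":-0.4,"ty":0,"tz":0.12,"wx":0,"wy":0.015,"wz":0,"gripper":1},{"tx":-0.54,"ty":0,"tz":0.17,"wx":0,"wy":0.02,"wz":0,"gripper":1}]' | head -1
python3 st.py 13
```

```text
time: 7.57
time 7.62 tilt 0.432 off -0.9 tcp ang 0.423 F [ 3.1  7.1 -7.8] w 10.928245927283648
tin 356 [133.9 161.  186.7 -35.4  21.3]
jar 300 [132.4 159.3 178.5  34.1  36. ]
```

```bash
python3 -m creep '[{"tx":-0.14,"ty":0,"tz":0.04,"wx":0,"wy":0.005,"wz":0,"gripper":1},{"tx":-0.27,"ty":0,"tz":0.08,"wx":0,"wy":0.01,"wz":0,"gripper":1},{"tx":-0.4,"ty":0,"tz":0.12,"wx":0,"wy":0.015,"wz":0,"gripper":1},{"tx":-0.54,"ty":0,"tz":0.17,"wx":0,"wy":0.02,"wz":0,"gripper":1}]' | head -1
python3 st.py 14
```

```text
time: 7.95
time 8.0 tilt 0.452 off 0.3 tcp ang 0.443 F [ 3.   6.7 -7.8] w 10.731907898594555
tin 360 [131.3 159.4 184.6 -35.2  21.3]
jar 303 [132.  159.2 178.9  33.9  35.9]
```

The tin may have begun to creep, so I'll hold and look.

```bash
python3 -m creep '[{"tx":0,"ty":0,"tz":0,"wx":0,"wy":0,"wz":0,"gripper":1},{"tx":0,"ty":0,"tz":0,"wx":0,"wy":0,"wz":0,"gripper":1},{"tx":0,"ty":0,"tz":0,"wx":0,"wy":0,"wz":0,"gripper":1},{"tx":0,"ty":0,"tz":0,"wx":0,"wy":0,"wz":0,"gripper":1}]' | head -1
python3 st.py 15
```

```text
time: 8.33
time 8.38 tilt 0.452 off -0.2 tcp ang 0.443 F [ 2.7  5.8 -8.1] w 10.819759716999963
tin 353 [109.7 137.7 161.9 -35.6  21.6]
jar 301 [131.6 159.3 179.1  34.   36. ]
```

Sliding. I hold here.

```bash
python3 -m creep '[{"tx":0,"ty":0,"tz":0,"wx":0,"wy":0,"wz":0,"gripper":1},{"tx":0,"ty":0,"tz":0,"wx":0,"wy":0,"wz":0,"gripper":1},{"tx":0,"ty":0,"tz":0,"wx":0,"wy":0,"wz":0,"gripper":1},{"tx":0,"ty":0,"tz":0,"wx":0,"wy":0,"wz":0,"gripper":1},{"tx":0,"ty":0,"tz":0,"wx":0,"wy":0,"wz":0,"gripper":1},{"tx":0,"ty":0,"tz":0,"wx":0,"wy":0,"wz":0,"gripper":1},{"tx":0,"ty":0,"tz":0,"wx":0,"wy":0,"wz":0,"gripper":1}]' | head -1
python3 st.py 16
python3 -m creep '[{"tx":0,"ty":0,"tz":0,"wx":0,"wy":0,"wz":0,"gripper":1},{"tx":0,"ty":0,"tz":0,"wx":0,"wy":0,"wz":0,"gripper":1},{"tx":0,"ty":0,"tz":0,"wx":0,"wy":0,"wz":0,"gripper":1},{"tx":0,"ty":0,"tz":0,"wx":0,"wy":0,"wz":0,"gripper":1}]' | head -1
python3 st.py 17
```

```text
time: 8.97
time 9.02 tilt 0.452 off -0.8 tcp ang 0.443 F [ 2.4  6.2 -7.6] w 11.208453049426884
tin 314 [ 40.1  64.9  89.6 -36.   22.2]
jar 305 [132.  159.3 179.   33.8  35.9]
time: 9.35
time 9.4 tilt 0.452 off -1.3 tcp ang 0.443 F [ 3.2  7.5 -6.9] w 11.328950448007397
tin 315 [ 40.1  65.   89.2 -35.9  22. ]
jar 306 [132.9 159.3 178.5  33.9  35.8]
```

View pics/t17.png

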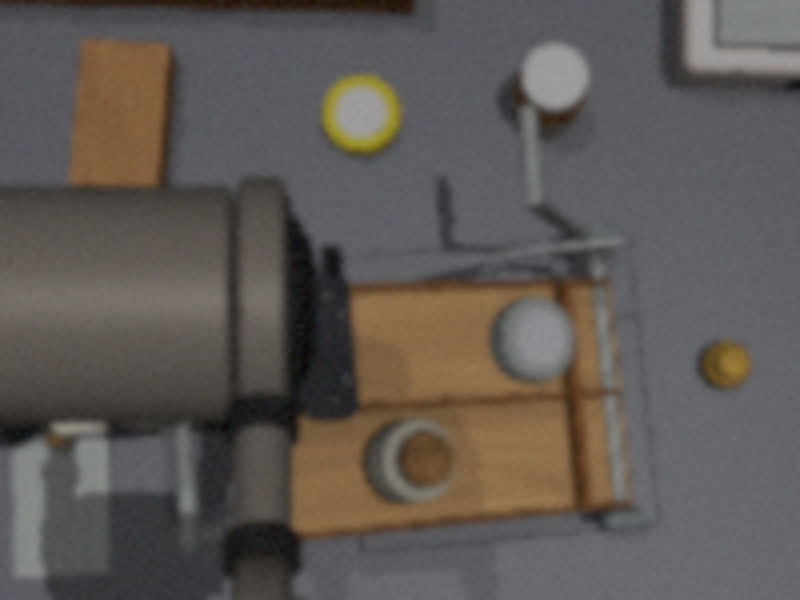

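The picture shows the tin against the stop lip at (535,340) and the jar unmoved at (415,460). I'll let go of the bar.

```bash
python3 -m creep '[{"tx":0,"ty":0,"tz":0,"wx":0,"wy":0,"wz":0,"gripper":0.6},{"tx":0,"ty":0,"tz":0,"wx":0,"wy":0,"wz":0,"gripper":0.3},{"tx":0,"ty":0,"tz":0,"wx":0,"wy":0,"wz":0,"gripper":0.3},{"tx":0,"ty":0,"tz":0,"wx":0,"wy":0,"wz":0,"gripper":0.3},{"tx":0,"ty":0,"tz":0,"wx":0,"wy":0,"wz":0,"gripper":0.3}]'
python3 st.py 18; python3 look.py 18 scene wrist; python3 - <<'E'
from h import *
p,Rm=pose(); d=p-H; print(d@xb,d@yb,d[2]); print(Rm.round(3))
E
```

```text
time: 9.82
tool_pos: [511.2, 147.3, 152.0]
tcp_rot: [3.129, 1.483, 1.663]
contact_force: [-0.1, 0.2, 0.5]
grip_width: 31.6
time 9.87 tilt 0.451 off -1.5 tcp ang 0.442 F [ 0.5 -0.2 -0.5] w 31.713585427857225
tin 312 [ 40.2  65.   89.9 -35.8  22.1]
jar 302 [130.8 159.1 178.7  33.9  36.1]
9.8667 [511.1 147.3 151.8] [ 0.5 -0.2 -0.5]
258.75936035610926 -25.00018539397489 106.50055847157876
[[-0.009  0.995  0.104]
 [ 0.088  0.104 -0.991]
 [-0.996  0.    -0.088]]
```

View pics/wrist18.png

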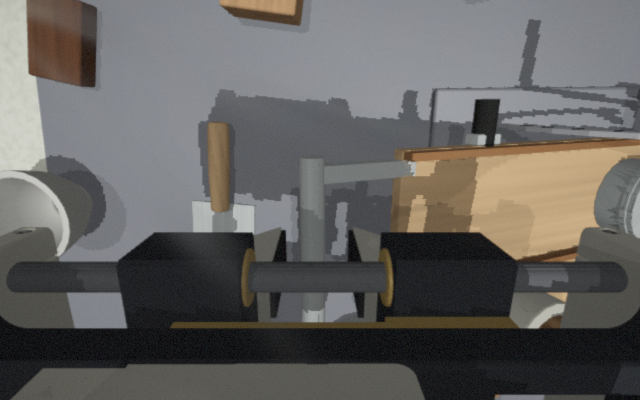

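```bash
cat > peg.py <<'E'
from h import *
import sys
def pegfit(n):
    c=capture(n); P=pts(c); d=P-H; x=d@xb;y=d@yb;z=d[...,2]
    m=(y<-100)&(y>-142)&(x>-20)&(x<230)&(z>60)&(z<230)
    r=np.hypot(x,z); m&=(r>190)&(r<212)
    m=cv2.erode(m.astype(np.uint8),np.ones((1,1))).astype(bool)
    a=np.arctan2(z[m],x[m])
    print(n,m.sum(),"xz med",np.median(x[m]).round(1),np.median(z[m]).round(1),"range x",np.percentile(x[m],[5,95]).round(1),"y",y[m].min().round(),y[m].max().round(),"ang",np.median(a).round(3),"r",np.median(r[m]).round(1))
    return c
if __name__=="__main__":
    for n in sys.argv[1:]: pegfit(n)
E
python3 peg.py top scene
python3 - <<'E'
from h import *
T=1.275; peg=H+(200*np.cos(T)-5*np.sin(T))*xb-124*yb+(200*np.sin(T)+5*np.cos(T))*zb; print(peg)
Rt=toolR(-0.4); p0,R0=pose(); 
print(rel(p0+np.array([0,0,180]),R0)); print(rel(peg-80*Rt[:,0],Rt)); print((peg-80*Rt[:,0]))
E
```

```text
top 91 xz med 55.9 197.3 range x [51.2 59.9] y -142.0 -100.0 ang 1.295 r 204.8
scene 56 xz med 55.3 197.1 range x [52.2 60.2] y -142.0 -101.0 ang 1.297 r 204.8
[630.86192248 -46.57700203 237.77157143]
(array([-17.93,  -0.  ,  -1.59]), array([0., 0., 0.]))
(array([-18.03,   9.9 ,  22.14]), array([0.   , 0.312, 0.   ]))
[634.10180993 -77.56154107 311.45645095]
```

```bash
python3 -m creep '[{"tx":-4,"ty":0,"tz":-0.3,"wx":0,"wy":0,"wz":0,"gripper":0.3},{"tx":-8,"ty":0,"tz":-0.7,"wx":0,"wy":0,"wz":0,"gripper":0.3},{"tx":-12,"ty":0,"tz":-1,"wx":0,"wy":0,"wz":0,"gripper":0.3},{"tx":-16,"ty":0,"tz":-1.4,"wx":0,"wy":0,"wz":0,"gripper":0.3},{"tx":-19,"ty":0,"tz":-1.6,"wx":0,"wy":0,"wz":0,"gripper":0.3},{"tx":-18.5,"ty":9.9,"tz":22,"wx":0,"wy":0.312,"wz":0,"gripper":0.3},{"tx":-18.5,"ty":9.9,"tz":22,"wx":0,"wy":0.312,"wz":0,"gripper":0.3},{"tx":-18.5,"ty":9.9,"tz":22,"wx":0,"wy":0.312,"wz":0,"gripper":0.3}]'
cat > p2.py <<'E'
from h import *
import sys
T=float(sys.argv[1]); off=float(sys.argv[2]); a=float(sys.argv[3])
peg=H+(200*np.cos(T)-5*np.sin(T))*xb-124*yb+(200*np.sin(T)+5*np.cos(T))*zb
Rt=toolR(a); print(rel(peg+off*Rt[:,0],Rt),get_obs()["contact_force"].round(1))
E
python3 p2.py 1.265 -80 -0.4;python3 st.py 19
```

```text
time: 10.73
tool_pos: [571.7, 37.5, 330.3]
tcp_rot: [3.132, 1.166, 1.67]
contact_force: [1.0, 0.0, -0.3]
grip_width: 32.1
(array([-2.9 ,  4.96, 11.72]), array([ 0.005, -0.005, -0.002])) [ 1.   0.  -0.3]
time 10.78 tilt 1.188 off 27.1 tcp ang 1.179 F [-1.7 -6.6 -3.5] w 32.21844914800059
tin 0 
jar 0
```

```bash
python3 -m creep '[{"tx":-2.9,"ty":5,"tz":11.7,"wx":0,"wy":0,"wz":0,"gripper":0.3},{"tx":-2.9,"ty":5,"tz":11.7,"wx":0,"wy":0,"wz":0,"gripper":0.3},{"tx":-2.9,"ty":5,"tz":11.7,"wx":0,"wy":0,"wz":0,"gripper":0.3},{"tx":-2.9,"ty":5,"tz":11.7,"wx":0,"wy":0,"wz":0,"gripper":0.3},{"tx":-2.9,"ty":5,"tz":11.7,"wx":0,"wy":0,"wz":0,"gripper":0.3},{"tx":-2.9,"ty":5,"tz":11.7,"wx":0,"wy":0,"wz":0,"gripper":0.3}]' 
python3 p2.py 1.265 -80 -0.4; python3 look.py 20 wrist; python3 peg.py wrist scene
```

```text
time: 11.28
tool_pos: [633.1, -75.3, 310.0]
tcp_rot: [-3.139, 1.17, 1.678]
contact_force: [0.4, 0.2, -0.2]
grip_width: 32.1
(array([-0.1 ,  0.08,  0.01]), array([-0.001, -0.001,  0.001])) [ 0.4  0.2 -0.2]
11.2833 [633.1 -75.3 310. ] [ 0.4  0.2 -0.2]
wrist 701 xz med 54.1 196.8 range x [51.1 59.2] y -142.0 -100.0 ang 1.303 r 204.5
scene 57 xz med 54.8 196.9 range x [51.6 59.8] y -141.0 -101.0 ang 1.298 r 204.6
```

View pics/wrist20.png

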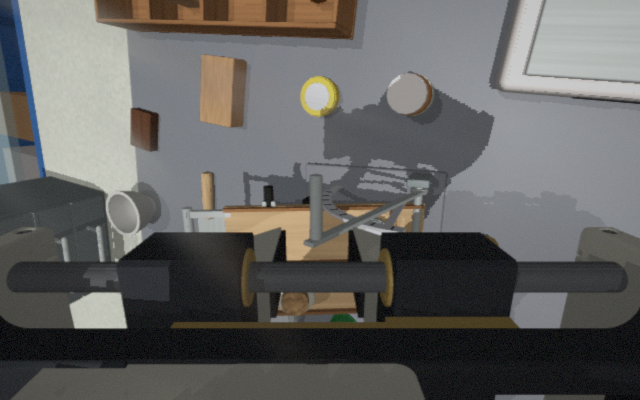

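The picture shows the peg upright at column 316, midway between the fingers at 275 and 360. The measured positions agree with the plan, so I go down.

```bash
python3 -m creep '[{"tx":3.5,"ty":0.05,"tz":0,"wx":0,"wy":0,"wz":0,"gripper":0.3},{"tx":6,"ty":0.05,"tz":0,"wx":0,"wy":0,"wz":0,"gripper":0.3},{"tx":8,"ty":0.05,"tz":0,"wx":0,"wy":0,"wz":0,"gripper":0.3},{"tx":9.4,"ty":0.05,"tz":0,"wx":0,"wy":0,"wz":0,"gripper":0.3},{"tx":9.4,"ty":0.05,"tz":0,"wx":0,"wy":0,"wz":0,"gripper":0.3}]' 
python3 p2.py 1.265 15 -0.4; python3 look.py 21 wrist; python3 peg.py scene
```

```text
time: 11.85
tool_pos: [628.2, -36.2, 222.2]
tcp_rot: [-3.132, 1.168, 1.687]
contact_force: [-0.5, 0.9, 0.1]
grip_width: 32.0
(array([-0.22,  0.15,  0.22]), array([ 0.001, -0.002,  0.005])) [-0.5  0.9  0.1]
11.85 [628.2 -36.2 222.2] [-0.5  0.9  0.1]
scene 69 xz med 52.4 196.0 range x [18.8 80.5] y -141.0 -113.0 ang 1.308 r 202.7
```

View pics/wrist21.png

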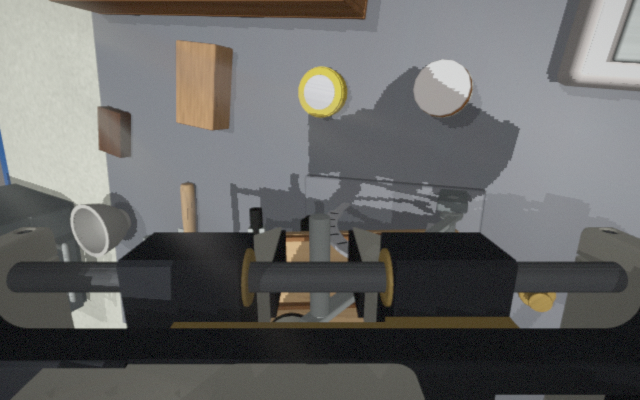

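The picture shows the peg between the pads at (320,260). I close on it.

```bash
python3 -m creep '[{"tx":0,"ty":0,"tz":0,"wx":0,"wy":0,"wz":0,"gripper":0.7},{"tx":0,"ty":0,"tz":0,"wx":0,"wy":0,"wz":0,"gripper":1},{"tx":0,"ty":0,"tz":0,"wx":0,"wy":0,"wz":0,"gripper":1},{"tx":0,"ty":0,"tz":0,"wx":0,"wy":0,"wz":0,"gripper":1},{"tx":0,"ty":0,"tz":0,"wx":0,"wy":0,"wz":0,"gripper":1}]' 
cat > low.py <<'E'
from h import *
import sys
p,R0=pose(); d=p-H; d=d-(d@yb)*yb
g=p-15*R0[:,0]-H; print("pointer T~",np.arctan2(g[2],g@xb)-0.025,"r",np.hypot(g[2],g@xb),get_obs()["contact_force"].round(1))
for t in map(float,sys.argv[1:]):
    Q=R.from_rotvec(yb*t).as_matrix(); print(t,(R0.T@((Q-np.eye(3))@d)/10).round(2))
E
python3 low.py .06 .12 .18 .24 .3 .36 .42 .48
```

```text
time: 12.37
tool_pos: [630.2, -39.3, 224.7]
tcp_rot: [3.139, 1.171, 1.672]
contact_force: [0.3, 0.8, 2.9]
grip_width: 8.5
pointer T~ 1.2689080457756103 r 201.14902069811316 [0.3 0.8 2.9]
0.06 [ 0.78 -0.   -0.83]
0.12 [ 1.61 -0.   -1.61]
0.18 [ 2.49 -0.   -2.33]
0.24 [ 3.4  -0.   -3.01]
0.3 [ 4.36 -0.   -3.63]
0.36 [ 5.35 -0.   -4.19]
0.42 [ 6.37 -0.01 -4.69]
0.48 [ 7.42 -0.01 -5.12]
```

```bash
python3 -m creep '[{"tx":0.78,"ty":0,"tz":-0.83,"wx":0,"wy":-0.06,"wz":0,"gripper":1},{"tx":1.61,"ty":0,"tz":-1.61,"wx":0,"wy":-0.12,"wz":0,"gripper":1},{"tx":2.49,"ty":0,"tz":-2.33,"wx":0,"wy":-0.18,"wz":0,"gripper":1},{"tx":3.4,"ty":0,"tz":-3.01,"wx":0,"wy":-0.24,"wz":0,"gripper":1},{"tx":4.36,"ty":0,"tz":-3.63,"wx":0,"wy":-0.3,"wz":0,"gripper":1},{"tx":5.35,"ty":-0.01,"tz":-4.19,"wx":0,"wy":-0.36,"wz":0,"gripper":1},{"tx":6.37,"ty":-0.01,"tz":-4.69,"wx":0,"wy":-0.42,"wz":0,"gripper":1},{"tx":7.42,"ty":-0.01,"tz":-5.12,"wx":0,"wy":-0.48,"wz":0,"gripper":1}]'
python3 low.py .04 .08 .12 .16 .2 .24 .26; python3 look.py 22 scene
```

```text
time: 13.03
tool_pos: [621.9, 37.1, 176.2]
tcp_rot: [0.014, 1.489, -1.452]
contact_force: [-2.6, 1.1, 0.4]
grip_width: 8.8
pointer T~ 0.7855335181144356 r 201.6436429554314 [-2.6  1.1  0.4]
0.04 [ 0.52 -0.   -0.56]
0.08 [ 1.06 -0.   -1.09]
0.12 [ 1.62 -0.   -1.61]
0.16 [ 2.2 -0.  -2.1]
0.2 [ 2.8  -0.   -2.57]
0.24 [ 3.41 -0.   -3.01]
0.26 [ 3.73 -0.   -3.23]
13.0333 [621.9  37.1 176.2] [-2.6  1.1  0.4]
```

View pics/scene22.png

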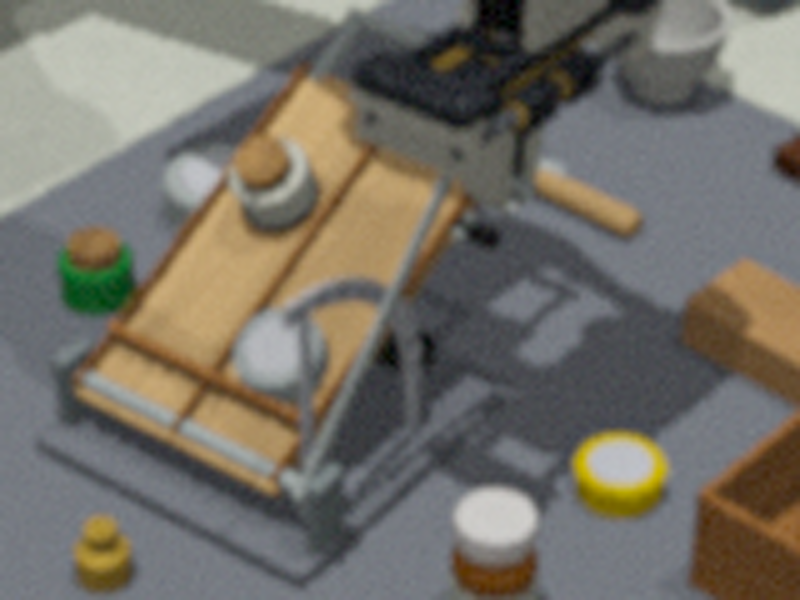

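```bash
python3 -m creep '[{"tx":0.52,"ty":0,"tz":-0.56,"wx":0,"wy":-0.04,"wz":0,"gripper":1},{"tx":1.06,"ty":0,"tz":-1.09,"wx":0,"wy":-0.08,"wz":0,"gripper":1},{"tx":1.62,"ty":0,"tz":-1.61,"wx":0,"wy":-0.12,"wz":0,"gripper":1},{"tx":2.2,"ty":0,"tz":-2.1,"wx":0,"wy":-0.16,"wz":0,"gripper":1},{"tx":2.8,"ty":0,"tz":-2.57,"wx":0,"wy":-0.2,"wz":0,"gripper":1},{"tx":3.41,"ty":0,"tz":-3.01,"wx":0,"wy":-0.24,"wz":0,"gripper":1},{"tx":3.41,"ty":0,"tz":-3.01,"wx":0,"wy":-0.24,"wz":0,"gripper":1}]'
python3 low.py .01 .02 .03; python3 - <<'E'
from h import *
for _ in range(3): print(get_obs()["contact_force"].round(2))
c=capture("scene"); crop(c,280,120,380,220,6,"pics/s23.png")
E
```

```text
time: 13.67
tool_pos: [618.6, 65.6, 137.8]
tcp_rot: [-0.006, 1.252, -1.47]
contact_force: [0.2, 2.0, 1.7]
grip_width: 8.9
pointer T~ 0.5341674510329407 r 201.82224332727432 [0.2 2.  1.7]
0.01 [ 0.13  0.   -0.14]
0.02 [ 0.26  0.   -0.28]
0.03 [ 0.39  0.   -0.42]
[0.23 2.05 1.66]
[0.23 2.05 1.66]
[0.23 2.05 1.66]
```

View pics/s23.png

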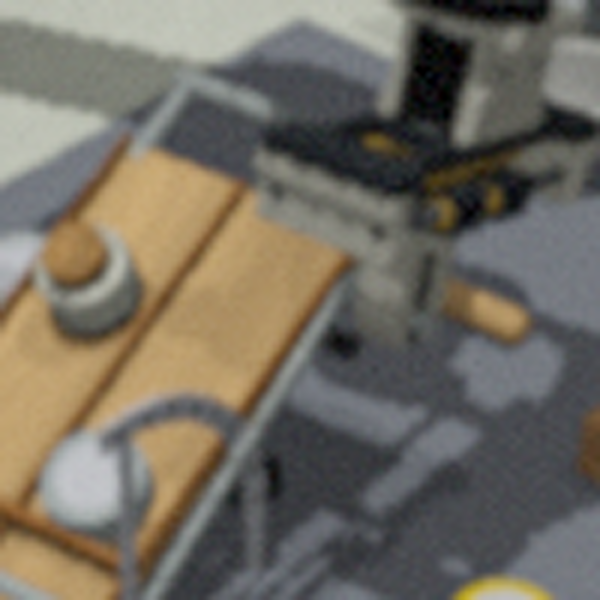

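```bash
cat > f.py <<'E'
from h import *
o=get_obs(); F=o["contact_force"]; p,R0=pose(); g=p-15*R0[:,0]-H; T=np.arctan2(g[2],g@xb)-0.025
u=-np.sin(T)*xb+np.cos(T)*zb; r=np.cos(T)*xb+np.sin(T)*zb
print("t",round(o["time"],2),"T",round(T,4),"Ftan",round(F@u,2),"Frad",round(F@r,2),"M",o["moment"].round(2))
E
python3 f.py
python3 -m creep '[{"tx":0.13,"ty":0,"tz":-0.14,"wx":0,"wy":-0.01,"wz":0,"gripper":1},{"tx":0.26,"ty":0,"tz":-0.28,"wx":0,"wy":-0.02,"wz":0,"gripper":1},{"tx":0.39,"ty":0,"tz":-0.42,"wx":0,"wy":-0.03,"wz":0,"gripper":1},{"tx":0.39,"ty":0,"tz":-0.42,"wx":0,"wy":-0.03,"wz":0,"gripper":1}]' >/dev/null; python3 f.py
python3 -m creep '[{"tx":0.06,"ty":0,"tz":-0.07,"wx":0,"wy":-0.005,"wz":0,"gripper":1},{"tx":0.06,"ty":0,"tz":-0.07,"wx":0,"wy":-0.005,"wz":0,"gripper":1}]' >/dev/null; python3 f.py
```

```text
t 13.72 T 0.5385 Ftan -0.51 Frad 5.4 M [ 0.84  0.36 -0.07]
t 14.05 T 0.5155 Ftan 0.25 Frad 7.12 M [ 0.98  0.46 -0.1 ]
t 14.22 T 0.5122 Ftan -0.42 Frad 8.03 M [ 1.01  0.46 -0.11]
```

```bash
cat >> f.py <<'E'
print("r in tool",(R0.T@r).round(2),"down-tangent in tool",(R0.T@-u).round(2))
E
python3 -m creep '[{"tx":0.06,"ty":0,"tz":-0.17,"wx":0,"wy":-0.005,"wz":0,"gripper":1},{"tx":0.06,"ty":0,"tz":-0.17,"wx":0,"wy":-0.005,"wz":0,"gripper":1}]' >/dev/null; python3 f.py
```

```text
t 14.38 T 0.504 Ftan 0.75 Frad 6.63 M [ 0.66  0.49 -0.12]
r in tool [-0.76 -0.   -0.65] down-tangent in tool [ 0.65 -0.   -0.76]
```

```bash

python3 -m creep '[{"tx":-0.01,"ty":0,"tz":-0.14,"wx":0,"wy":-0.005,"wz":0,"gripper":1},{"tx":-0.01,"ty":0,"tz":-0.14,"wx":0,"wy":-0.005,"wz":0,"gripper":1}]' >/dev/null; python3 f.py
python3 -m creep '[{"tx":-0.01,"ty":0,"tz":-0.14,"wx":0,"wy":-0.005,"wz":0,"gripper":1},{"tx":-0.01,"ty":0,"tz":-0.14,"wx":0,"wy":-0.005,"wz":0,"gripper":1}]' >/dev/null; python3 f.py
```

```text
t 14.55 T 0.498 Ftan 1.36 Frad 0.75 M [ 0.21  0.37 -0.09]
r in tool [-0.76 -0.   -0.65] down-tangent in tool [ 0.65  0.   -0.76]
t 14.72 T 0.4915 Ftan -0.14 Frad -5.77 M [-0.5   0.19 -0.04]
r in tool [-0.76 -0.   -0.65] down-tangent in tool [ 0.65  0.   -0.76]
```

```bash

python3 -m creep '[{"tx":0.12,"ty":0,"tz":-0.03,"wx":0,"wy":-0.005,"wz":0,"gripper":1},{"tx":0.12,"ty":0,"tz":-0.03,"wx":0,"wy":-0.005,"wz":0,"gripper":1}]' >/dev/null; python3 f.py
python3 -m creep '[{"tx":0.06,"ty":0,"tz":-0.08,"wx":0,"wy":-0.005,"wz":0,"gripper":1},{"tx":0.06,"ty":0,"tz":-0.08,"wx":0,"wy":-0.005,"wz":0,"gripper":1}]' >/dev/null; python3 f.py
```

```text
t 14.88 T 0.4844 Ftan -1.69 Frad -4.62 M [-0.28  0.26 -0.1 ]
r in tool [-0.76 -0.   -0.65] down-tangent in tool [ 0.65  0.   -0.76]
t 15.05 T 0.4794 Ftan -1.22 Frad -6.58 M [-0.49  0.25 -0.1 ]
r in tool [-0.76 -0.   -0.65] down-tangent in tool [ 0.65  0.   -0.76]
```

```bash

python3 -m creep '[{"tx":0.08,"ty":0,"tz":-0.01,"wx":0,"wy":-0.003,"wz":0,"gripper":1},{"tx":0.08,"ty":0,"tz":-0.01,"wx":0,"wy":-0.003,"wz":0,"gripper":1}]' >/dev/null; python3 f.py|head -1
python3 -m creep '[{"tx":0.04,"ty":0,"tz":-0.045,"wx":0,"wy":-0.003,"wz":0,"gripper":1},{"tx":0.04,"ty":0,"tz":-0.045,"wx":0,"wy":-0.003,"wz":0,"gripper":1}]' >/dev/null; python3 f.py|head -1
```

```text
t 15.22 T 0.476 Ftan -0.36 Frad -4.86 M [-0.29  0.37 -0.06]
t 15.38 T 0.4733 Ftan -0.16 Frad -5.49 M [-0.37  0.4  -0.1 ]
```

```bash

python3 -m creep '[{"tx":0.04,"ty":0,"tz":-0.045,"wx":0,"wy":-0.003,"wz":0,"gripper":1},{"tx":0.04,"ty":0,"tz":-0.045,"wx":0,"wy":-0.003,"wz":0,"gripper":1}]' >/dev/null; python3 f.py|head -1

```

```text
t 15.55 T 0.4702 Ftan 0.37 Frad -5.2 M [-0.38  0.41 -0.13]
```

```bash

python3 -m creep '[{"tx":0.04,"ty":0,"tz":-0.045,"wx":0,"wy":-0.003,"wz":0,"gripper":1},{"tx":0.04,"ty":0,"tz":-0.045,"wx":0,"wy":-0.003,"wz":0,"gripper":1}]' >/dev/null; python3 f.py|head -1

```

```text
t 15.72 T 0.4669 Ftan 0.12 Frad -4.73 M [-0.44  0.43 -0.22]
```

```bash

python3 -m creep '[{"tx":0.04,"ty":0,"tz":-0.045,"wx":0,"wy":-0.003,"wz":0,"gripper":1},{"tx":0.04,"ty":0,"tz":-0.045,"wx":0,"wy":-0.003,"wz":0,"gripper":1}]' >/dev/null; python3 f.py|head -1

```

```text
t 15.88 T 0.464 Ftan 0.69 Frad -4.62 M [-0.39  0.42 -0.16]
```

```bash

python3 -m creep '[{"tx":0.04,"ty":0,"tz":-0.045,"wx":0,"wy":-0.003,"wz":0,"gripper":1},{"tx":0.04,"ty":0,"tz":-0.045,"wx":0,"wy":-0.003,"wz":0,"gripper":1}]' >/dev/null; python3 f.py|head -1

```

```text
t 16.05 T 0.4608 Ftan 0.39 Frad -5.77 M [-0.38  0.34 -0.1 ]
```

```bash

python3 -m creep '[{"tx":0.04,"ty":0,"tz":-0.045,"wx":0,"wy":-0.003,"wz":0,"gripper":1},{"tx":0.04,"ty":0,"tz":-0.045,"wx":0,"wy":-0.003,"wz":0,"gripper":1}]' >/dev/null; python3 f.py|head -1

```

```text
t 16.22 T 0.4578 Ftan 0.89 Frad -4.46 M [-0.41  0.37 -0.15]
```

```bash

python3 -m creep '[{"tx":0.04,"ty":0,"tz":-0.045,"wx":0,"wy":-0.003,"wz":0,"gripper":1},{"tx":0.04,"ty":0,"tz":-0.045,"wx":0,"wy":-0.003,"wz":0,"gripper":1}]' >/dev/null; python3 f.py|head -1

```

```text
t 16.38 T 0.4545 Ftan 0.22 Frad -5.44 M [-0.42  0.37 -0.16]
```

```bash

python3 -m creep '[{"tx":0.04,"ty":0,"tz":-0.045,"wx":0,"wy":-0.003,"wz":0,"gripper":1},{"tx":0.04,"ty":0,"tz":-0.045,"wx":0,"wy":-0.003,"wz":0,"gripper":1}]' >/dev/null; python3 f.py|head -1

```

```text
t 16.55 T 0.4513 Ftan 0.24 Frad -4.74 M [-0.41  0.44 -0.14]
```

```bash

python3 -m creep '[{"tx":0.04,"ty":0,"tz":-0.045,"wx":0,"wy":-0.003,"wz":0,"gripper":1},{"tx":0.04,"ty":0,"tz":-0.045,"wx":0,"wy":-0.003,"wz":0,"gripper":1}]' >/dev/null; python3 f.py|head -1

```

```text
t 16.72 T 0.4482 Ftan -0.37 Frad -5.22 M [-0.4   0.3  -0.14]
```

```bash

python3 -m creep '[{"tx":0.04,"ty":0,"tz":-0.045,"wx":0,"wy":-0.003,"wz":0,"gripper":1},{"tx":0.04,"ty":0,"tz":-0.045,"wx":0,"wy":-0.003,"wz":0,"gripper":1}]' >/dev/null; python3 f.py|head -1

```

```text
t 16.88 T 0.4456 Ftan -0.35 Frad -5.63 M [-0.43  0.43 -0.14]
```

```bash

python3 -m creep '[{"tx":0.04,"ty":0,"tz":-0.045,"wx":0,"wy":-0.003,"wz":0,"gripper":1},{"tx":0.04,"ty":0,"tz":-0.045,"wx":0,"wy":-0.003,"wz":0,"gripper":1}]' >/dev/null; python3 f.py|head -1
python3 - <<'E'
from h import *
c=capture("scene"); crop(c,280,120,380,220,6,"pics/s24.png"); print(get_obs()["grip_width"])
E
```

```text
t 17.05 T 0.4433 Ftan 1.08 Frad -5.4 M [-0.51  0.42 -0.14]
9.061570302918089
```

View pics/s24.png

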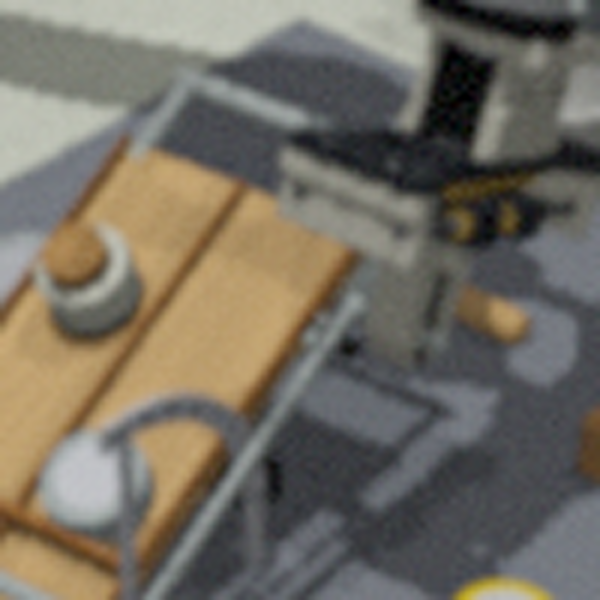

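The picture shows the pointer running to (355,300), close above the stud at about (320,330). The tin at (95,480) and the jar at (90,280) have not moved. I continue gently.

```bash

python3 -m creep '[{"tx":0.04,"ty":0,"tz":-0.045,"wx":0,"wy":-0.003,"wz":0,"gripper":1},{"tx":0.04,"ty":0,"tz":-0.045,"wx":0,"wy":-0.003,"wz":0,"gripper":1}]' >/dev/null; python3 f.py|head -1

```

```text
t 17.27 T 0.4411 Ftan 1.04 Frad -4.53 M [-0.64  0.39 -0.22]
```

```bash

python3 -m creep '[{"tx":0.04,"ty":0,"tz":-0.045,"wx":0,"wy":-0.003,"wz":0,"gripper":1},{"tx":0.04,"ty":0,"tz":-0.045,"wx":0,"wy":-0.003,"wz":0,"gripper":1}]' >/dev/null; python3 f.py|head -1

```

```text
t 17.43 T 0.4389 Ftan 3.27 Frad -4.76 M [-0.71  0.49 -0.21]
```

```bash

python3 -m creep '[{"tx":0.02,"ty":0,"tz":-0.02,"wx":0,"wy":-0.001,"wz":0,"gripper":1},{"tx":0.02,"ty":0,"tz":-0.02,"wx":0,"wy":-0.001,"wz":0,"gripper":1},{"tx":0.02,"ty":0,"tz":-0.02,"wx":0,"wy":-0.001,"wz":0,"gripper":1}]' >/dev/null; python3 f.py|head -1

```

```text
t 17.68 T 0.4383 Ftan 2.76 Frad -4.64 M [-0.73  0.5  -0.2 ]
```

```bash

python3 -m creep '[{"tx":0,"ty":0,"tz":0,"wx":0,"wy":0,"wz":0,"gripper":1},{"tx":0,"ty":0,"tz":0,"wx":0,"wy":0,"wz":0,"gripper":1}]' >/dev/null; python3 f.py|head -1

```

```text
t 17.85 T 0.4383 Ftan 3.29 Frad -4.31 M [-0.71  0.52 -0.22]
```

```bash

python3 -m creep '[{"tx":0.03,"ty":0,"tz":-0.035,"wx":0,"wy":-0.002,"wz":0,"gripper":1},{"tx":0.03,"ty":0,"tz":-0.035,"wx":0,"wy":-0.002,"wz":0,"gripper":1},{"tx":0.03,"ty":0,"tz":-0.035,"wx":0,"wy":-0.002,"wz":0,"gripper":1}]' >/dev/null; python3 f.py|head -1; python3 look.py 25 wrist scene

```

```text
t 18.1 T 0.4363 Ftan 3.55 Frad -5.16 M [-0.79  0.55 -0.2 ]
18.1 [617.7  73.9 121.3] [-3.3 -6.6  1. ]
```

View pics/wrist25.png

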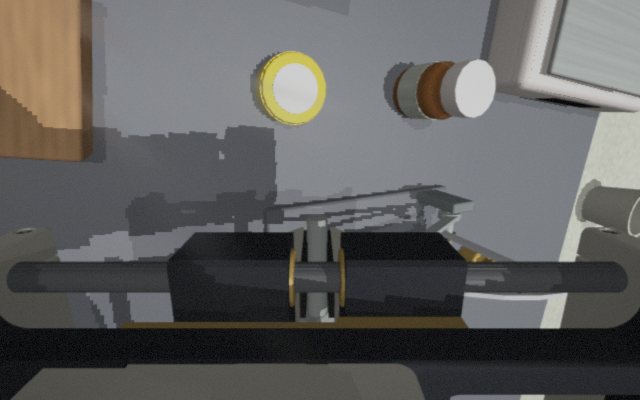

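The picture shows the peg held between the pads at (318,265). The reaction force grows with each step and the pointer has stopped falling freely, so the stud is felt at about 3 N. I release and retreat along the tool.

```bash

python3 -m creep '[{"tx":0,"ty":0,"tz":0,"wx":0,"wy":0,"wz":0,"gripper":0.4},{"tx":0,"ty":0,"tz":0,"wx":0,"wy":0,"wz":0,"gripper":0.4},{"tx":0,"ty":0,"tz":0,"wx":0,"wy":0,"wz":0,"gripper":0.4},{"tx":0,"ty":0,"tz":0,"wx":0,"wy":0,"wz":0,"gripper":0.4}]'; python3 look.py 26 wrist; python3 f.py

```

```text
time: 18.53
tool_pos: [618.4, 75.4, 121.0]
tcp_rot: [0.003, 1.147, -1.463]
contact_force: [-0.4, 0.2, -0.8]
grip_width: 26.6
18.5333 [618.4  75.4 121. ] [-0.4  0.2 -0.8]
t 18.58 T 0.4318 Ftan 0.46 Frad 0.34 M [ 0.28 -0.01  0.  ]
r in tool [-0.76  0.   -0.66] down-tangent in tool [ 0.66 -0.   -0.76]
```

View pics/wrist26.png

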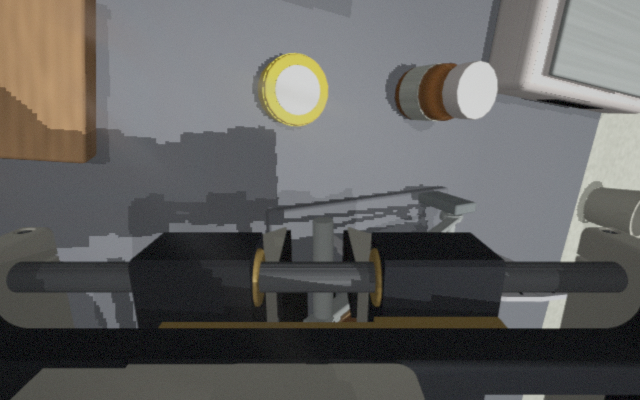

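The fingers are open with the peg at (323,265) clear of both pads, and the force reads near zero. I back out straight.

```bash

python3 -m creep '[{"tx":-2,"ty":0,"tz":0,"wx":0,"wy":0,"wz":0,"gripper":0.4},{"tx":-5,"ty":0,"tz":0,"wx":0,"wy":0,"wz":0,"gripper":0.4},{"tx":-9,"ty":0,"tz":0,"wx":0,"wy":0,"wz":0,"gripper":0.4},{"tx":-13,"ty":0,"tz":0,"wx":0,"wy":0,"wz":0,"gripper":0.4},{"tx":-17,"ty":2,"tz":-2,"wx":0,"wy":0,"wz":0,"gripper":0.4},{"tx":-19,"ty":4,"tz":-6,"wx":0,"wy":0,"wz":0,"gripper":0.4},{"tx":-19,"ty":4,"tz":-8,"wx":0,"wy":0,"wz":0,"gripper":0.4},{"tx":-19,"ty":4,"tz":-8,"wx":0,"wy":0,"wz":0,"gripper":0.4}]'
cat > chk.py <<'E'
from h import *
for n in ["scene","top"]:
    c=capture(n); P=pts(c); crop(c,*((240,110,400,230,5) if n=="scene" else (220,110,420,260,4)),f"pics/{n}27.png")
    d=P-H; x=d@xb;y=d@yb;z=d[...,2]; hsv=cv2.cvtColor(c["frame"],cv2.COLOR_RGB2HSV)
    w=(hsv[...,0]<22)&(hsv[...,1]>80)&(y>-62)&(y<-6)&(x>95)&(x<205)&(z>20)&(z<130)
    if w.sum()>30:
        X,Z=x[w],z[w]
        for _ in range(4):
            a=np.polyfit(X,Z,1); k=abs(Z-np.polyval(a,X))<5; X,Z=X[k],Z[k]
        print(n,"chute",np.arctan(a[0]).round(3),a[1].round(1),len(X))
    m=(y<-86)&(y>-98)&(x>60)&(x<205)&(z>25)&(z<130)
    if m.sum()>10:
        a=np.polyfit(x[m],z[m],1); print("pointer",np.arctan(a[0]).round(3),a[1].round(1),m.sum())
    q=(y<-100)&(y>-142)&(x>150)&(x<215)&(z>60)&(z<110); print("peg",q.sum(),np.median(x[q]),np.median(z[q]),(np.arctan2(np.median(z[q])-4,np.median(x[q]))-.025).round(3) if q.sum() else "")
    t=0.45; s=x*np.cos(t)+z*np.sin(t); h=-x*np.sin(t)+z*np.cos(t)
    for nm,m in [("tin",(h>14)&(h<30)&(y<-8)&(y>-62)&(s>37)&(s<200)&(hsv[...,1]<60)),("jar",(h>25)&(h<50)&(y>8)&(y<66)&(s>40)&(s<210))]:
        print(nm,m.sum(),np.round([s[m].min(),s[m].mean(),s[m].max()],1) if m.sum() else "")
print(get_obs()["contact_force"])
E
python3 chk.py
```

```text
time: 19.25
tool_pos: [641.6, 235.6, 258.9]
tcp_rot: [-0.001, 1.149, -1.461]
contact_force: [0.4, 0.5, -0.5]
grip_width: 27.6
scene chute 0.446 1.4 518
pointer 0.425 11.2 139
peg 47 178.46231206378854 95.26536917558838 0.448
tin 198 [37.8 60.1 91.1]
jar 181 [133.1 154.3 179.6]
top chute 0.445 0.7 1063
pointer 0.409 14.2 145
peg 70 178.63206990907906 95.1545067126745 0.447
tin 318 [37.2 64.3 88.2]
jar 304 [131.  159.2 178.2]
[ 0.40263929 -0.47139889  0.048964  ]
```

View pics/scene27.png

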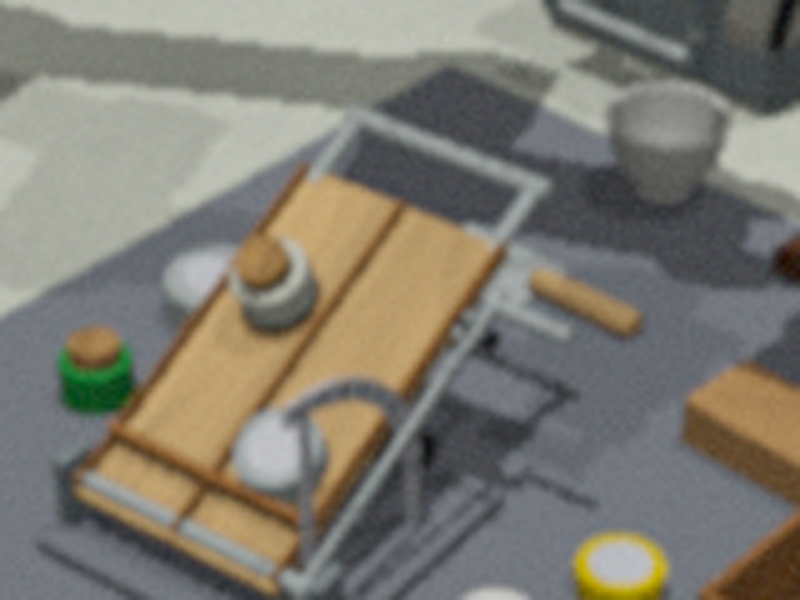

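View pics/top27.png

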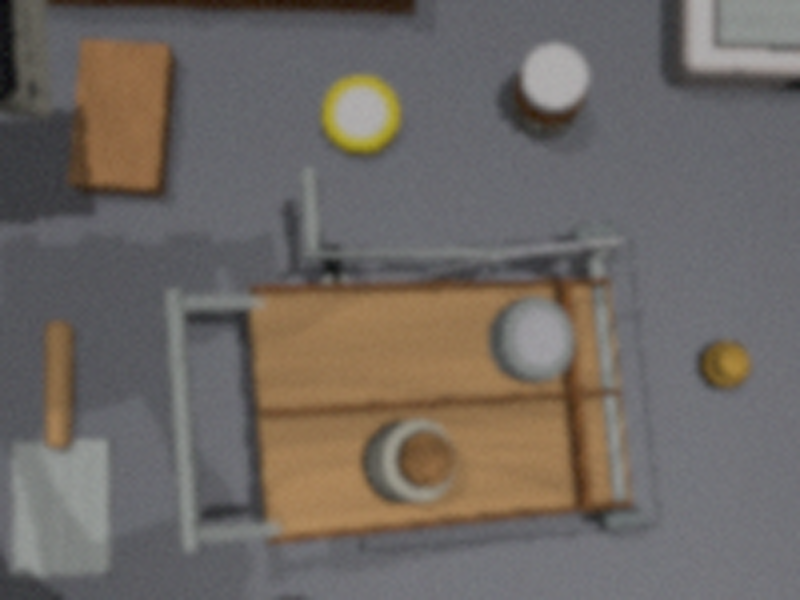

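The pictures show the pointer lying along the chute on the stud at (455,330) in the scene crop. The tin is at the lip, the jar is standing where it was, and the bystanders are unmoved. I hand in.

```bash
python3 -c "
from plant import *
print(close_job())"
```

```text
the job is handed in; nothing more can be done
None
```

I raised the chute slowly by its bar and stopped when the tin slipped, at a tilt of about 0.445 rad. I let go there, then brought the pointer down by its peg until it met the stud and left it lying along the chute. The job was handed in at about 19 s; it reports no verdict.

Last checks:
- **Tin:** its centre is about 60 to 65 mm from the hinge axis, at the stop lip.
- **Jar:** still standing in its lane, within about 1–2 mm of its place before the slip in the top view (scene view 154 mm, top view 159 mm).
- **Chute:** tilt of 0.445 to 0.446 rad in both views after release.
- **Pointer:** I felt the stud at about 3 N on the peg, inferred from the wrist force with a noise of about ±1 N.
- **Bystanders:** those in the pictures look unmoved; I did not measure them.

**Disagreement:** the estimates of the pointer's tilt differ. The peg position gave 0.447 rad and the tool pose while pressing about 0.436. The raw depth fits along the arm gave 0.425 in the scene view and 0.409 in the top view. All of them are within 0.045 rad of the chute's tilt.

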